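# Load inserts into a mould half and close it with its cover plate and sleeves

## Task

Lift the loose cover plate off the two pillars of the mould half and lay it flat in the middle of the wooden board, then put every insert block from the tray into the mould's open pocket, each standing upright with its base flat on the pocket floor. When all are in, seat the cover plate back over its pillars, flush on the mould, and push a white sleeve fully down onto each pillar until it stands on the plate. Leave the oil bottle, the screwdriver and the spanner where they are.

Things in the scene. Friction and masses are not known exactly. Their poses are not given: they have to be found in the camera images.
- housing: The mould half, an aluminium block fixed to the bench, 136 (x) x 284 (y) x 80 high. Open pocket in its top, 100 (x) x 164 (y), 62 deep. Two steel guide pillars, diameter 16, stand 38 above its top at x = 0, y = +125 and -125, last 6 mm tapered. At the start the cover plate lies on it over the pocket, the pillars through its holes. Origin: centre of the underside.
- pocket (a point): Centre of the pocket's floor, axes as the housing's.
- pillar_left (a point): Top of the guide pillar at +y of the housing, 118 above the bench.
- pillar_right (a point): Top of the guide pillar at -y of the housing, 118 above the bench.
- cover: The loose cover plate, aluminium, 120 (x) x 284 (y) x 8 thick, 0.5 to 0.8 kg, with a round through hole of diameter 21 near each end (x = 0, y = +125 and -125) and a bar handle on top. A half turn makes no difference. Origin: centre of the underside, which lies 80 above the housing's underside when seated; z up through the handle.
- cover_handle (a point): Centre of the handle's bar, 41 above the plate's underside. The bar is 14 x 14 thick, 110 long along the plate's y, held 26 clear of the plate by a post at each end (clear span 82).
- tray: Shallow blue plastic tray fixed to the bench, 280 (x) x 190 (y), rim 22 high, floor and walls 4 thick; on one side of the housing, the board on the other. Origin: centre of the underside.
- board: Plain wooden board fixed to the bench, 300 (x) x 150 (y) x 18 thick; the place to lay the cover plate. Origin: centre of the underside; top surface at z = 18.
- insert1: A steel insert block: body 80 (x) x 32 (y) x 26 high, with a flat-sided lifting lug in the middle of its top, 14 (x) x 22 (y) and 30 tall (top 56 above the underside). Grip the lug across its 14 mm (fingers closing along x). Origin: centre of the underside; z up through the lug. Two to four of the four alike blocks are present, standing in the tray.
- insert2: A steel insert block: body 80 (x) x 32 (y) x 26 high, with a flat-sided lifting lug in the middle of its top, 14 (x) x 22 (y) and 30 tall (top 56 above the underside). Grip the lug across its 14 mm (fingers closing along x). Origin: centre of the underside; z up through the lug. Two to four of the four alike blocks are present, standing in the tray.
- insert3: A steel insert block: body 80 (x) x 32 (y) x 26 high, with a flat-sided lifting lug in the middle of its top, 14 (x) x 22 (y) and 30 tall (top 56 above the underside). Grip the lug across its 14 mm (fingers closing along x). Origin: centre of the underside; z up through the lug. Two to four of the four alike blocks are present, standing in the tray.
- insert4: A steel insert block: body 80 (x) x 32 (y) x 26 high, with a flat-sided lifting lug in the middle of its top, 14 (x) x 22 (y) and 30 tall (top 56 above the underside). Grip the lug across its 14 mm (fingers closing along x). Origin: centre of the underside; z up through the lug. Two to four of the four alike blocks are present, standing in the tray.
- sleeve1: A white plastic tube open at both ends, standing upright on the bench: outside diameter 38, bore 21, 65 high. Origin: centre of the lower end, z along the tube.
- sleeve2: A white plastic tube open at both ends, standing upright on the bench: outside diameter 38, bore 21, 65 high. Origin: centre of the lower end, z along the tube.
- oil: Bystander on the far side of the bench; leave it alone. A yellow plastic bottle, diameter 56, 150 tall; origin under its centre.
- screwdriver: Bystander on the far side of the bench; leave it alone. A screwdriver 200 long lying on the bench; origin under the tool.
- spanner: Bystander on the far side of the bench; leave it alone. A steel spanner 180 long lying on the bench; origin under the tool.
Things that resemble listed ones, but are neither listed nor needed, are in the scene too. Leave any green look-alike of the insert4 alone.

How it is judged:
On the way, in this order (a step that is already met when the one before it is completed fails the run):
1. the cover plate lies flat on the wooden board, released (x of cover in the frame of board between -0.06 and 0.06 m and y of cover in the frame of board between -0.05 and 0.05 m and z of cover in the frame of board between 0.014 and 0.023 m and angle between cover's own z axis and vertical below 0.04 rad and contact force between the fingers and cover below 0.2 N and linear speed of cover below 0.03 m/s), for 0.2 s.
2. every insert block stands flat on the floor of the open pocket, released (x of insert1 in the frame of housing between -0.036 and 0.036 m and y of insert1 in the frame of housing between -0.069 and 0.069 m and z of insert1 in the frame of housing between 0.014 and 0.022 m and angle between each of insert1, insert2, insert3, insert4's own z axis and vertical below 0.06 rad and contact force between the fingers and insert1 below 0.2 N and linear speed of each of insert1, insert2, insert3, insert4 below 0.03 m/s and x of insert2 in the frame of housing between -0.036 and 0.036 m and y of insert2 in the frame of housing between -0.069 and 0.069 m and z of insert2 in the frame of housing between 0.014 and 0.022 m and contact force between the fingers and insert2 below 0.2 N and x of insert3 in the frame of housing between -0.036 and 0.036 m and y of insert3 in the frame of housing between -0.069 and 0.069 m and z of insert3 in the frame of housing between 0.014 and 0.022 m and contact force between the fingers and insert3 below 0.2 N and x of insert4 in the frame of housing between -0.036 and 0.036 m and y of insert4 in the frame of housing between -0.069 and 0.069 m and z of insert4 in the frame of housing between 0.014 and 0.022 m and contact force between the fingers and insert4 below 0.2 N), for 0.2 s.
3. the cover plate is back on the pillars, flush on the mould half, released (x of cover in the frame of housing between -0.006 and 0.006 m and y of cover in the frame of housing between -0.006 and 0.006 m and z of cover in the frame of housing between 0.077 and 0.0825 m and angle between cover's own z axis and vertical below 0.025 rad and contact force between the fingers and cover below 0.2 N and linear speed of cover below 0.03 m/s), for 0.2 s.
At the end, for the whole second after the job is handed in: All present inserts upright in the pocket, bases within 4 mm of its floor; cover within 6 mm of centred on the pillars, at most 2.5 mm above the mould, level within 1.4 deg; a sleeve upright on each pillar, within 6 mm of its axis and 3.5 mm of the plate; all released and at rest (all of step 2 and all of step 3 and z of sleeve1 in the frame of housing between 0.085 and 0.0915 m and (horizontal distance between sleeve1 and pillar_left below 0.006 m or horizontal distance between sleeve1 and pillar_right below 0.006 m) and angle between each of sleeve1, sleeve2's own z axis and vertical below 0.08 rad and contact force between the fingers and sleeve1 below 0.2 N and linear speed of each of sleeve1, sleeve2 below 0.03 m/s and z of sleeve2 in the frame of housing between 0.085 and 0.0915 m and (horizontal distance between sleeve2 and pillar_left below 0.006 m or horizontal distance between sleeve2 and pillar_right below 0.006 m) and contact force between the fingers and sleeve2 below 0.2 N); the robot touches nothing.
It fails at once if the oil bottle is moved more than 3 cm (distance of oil from where it was at the start of the episode above 0.03 m).
It fails at once if the screwdriver is moved more than 3 cm (distance of screwdriver from where it was at the start of the episode above 0.03 m).
It fails at once if the spanner is moved more than 3 cm (distance of spanner from where it was at the start of the episode above 0.03 m).
Of insert1, insert2, insert3, insert4 only 2 to 4 are there at a start; the rules pass over those that are not, and their reading is None.
At some moment in a run one of insert1, insert2, insert3, insert4, cover may be knocked a few centimetres aside while the robot is not near it.
It also fails if it takes over 210 s, if anything falls off the work surface, if the arm or the gripper's body presses on something with over 40 N, if the wrist force passes 120 N, or if a joint passes its speed limit or range.

## Robot

A 6-joint arm with a two-finger parallel gripper is mounted at the origin on the work surface. World frame = base frame: x ahead of the robot, y to its left, z up, the work surface at z = 0. Lengths are in m, angles in rad, forces in N, time in s.
With the tool pointing down it reaches from about 0.275 to 1 m from the base axis. Payload 8.4 kg.
Tool frame: the origin (TCP) lies midway between the tips of the shut fingers; the grasp point (between the pads) lies 19 mm behind it; z points along the fingers, y is the line along which they close (so a half turn about z gives the same grasp; the last joint's range is limited). The gripper opens to 85 mm and grips with 20 to 120 N. Pads are 22 mm wide; open, the fingers measure 114 mm over their backs; the gripper's body (76 mm by 85 mm) begins 54 mm behind the grasp point. The pads swing forward as they close: fully open they stand 13 mm farther back than shut.
Start: joints at [1.152, 0.353, 1.633, -0, 1.155, -0.002], TCP at [0.253, 0.571, 0.231] pointing down, gripper open.
Joint ranges: [-2.63, 2.63], [-0.92, 2.1], [0.06, 2.66], [-1.3, 4.44], [0, 2.69], [-3.02, 3.02]. Speed limits (rad/s): [2.22, 2.22, 2.79, 3.14, 3.14, 3.14].

## Interface

Orientations are given as a rotation vector (axis times angle).
In Python, from bench import sensors, eyes, sign_off gives the robot as it stands.
- The arm moves only by the shell command python3 -m jog 'ROWS' [FORCE]. ROWS is JSON, a list of rows, each an object of numbers: "claw": the opening, from 0 (shut) to 1 (fully open); "dx", "dy", "dz": the shift along the tool's x, y, z each as a share of 0.5 m, from -1 to 1; "ax", "ay", "az": the turn, a rotation vector about the tool's x, y, z each as a share of 90 degrees, from -1 to 1. A call has 1 to 10 rows; each row is the pose to reach, as a shift and turn from the pose commanded when the call began, along the tool's axes at that moment; what a row does not reach only later rows make up. A row lasts 1/10 s, in which the tool goes at most 50 mm and 8.59 degrees, less where a joint would pass 70% of its speed; a pose out of reach is approached as far as the arm can. A call with a number of a shift or a turn outside -1 to 1 is refused whole. A call with a gripper value outside its range is refused whole. The fingers move at their own pace and stop on an object; FORCE is the grip in N (left out, the last holds). Time passes only in rows, so rows that repeat a pose let the fingers close. It gives the time, the measured TCP pose, the force, the opening and the grip force at its end, in the units of the state.
- sensors.get_obs(): the state, without advancing time (a new reading comes with each control period).
- eyes.read_camera(name): name is "scene" or "top" or "wrist"; returns the picture (420x560x3 uint8, blue, green, red); there is no depth.
- eyes.camera_model(name): a dict with "fx", "fy", "cx", "cy" (pixels), "eye" and "rotation" of the camera in the world. Camera axes: x right, y up, looking along -z (the intrinsics and any distortion apply to the point x, -y, -z); pixel columns grow to the right and rows downward; lengths in m; the calibration is good to about 2 mm. A picture is of the moment at which its call begins: read the wrist's pose just before it. camera_model takes no time and is no camera call; for the wrist camera it gives the pose at the moment of the call.
- sign_off(): hands the job in; it is judged then, once.
The state is a dict: "clock": time; "joint_pos": joint angles; "dq": joint speeds; "tau": joint torques, N m; "tool_pos": TCP position; "tcp_rot": TCP orientation; "force": force on the tool from outside, world axes, zero at the start; "wrist_torque": the same for the moment, N m; "finger_gap": finger opening in m; "grip_force": force on a finger pad.
Only numpy, scipy, OpenCV 4.12 (cv2) and the standard library are available. Lean on these libraries where they do the work, as an engineer would, in place of code of your own. Each camera call takes 0.05 s, during which the arm holds its last target. There are 200 camera calls.

## Working session

There is one attempt and no reset: what is moved stays moved. The work goes in short steps, Python scripts to look and compute and a shell command to move; the robot and the scene stay as the last step left them, time stands still between calls to the robot, and variables do not carry over. Pictures are saved under pics/ and viewed, at most 14 in all, crops included, and the job is handed in when it is done.

```bash
mkdir -p pics; ls; python3 - <<'E'
from bench import sensors, eyes
import cv2,json
print(sensors.get_obs())
for n in ("scene","top","wrist"):
    m=eyes.camera_model(n); print(n,m)
for n in ("scene","top"):
    cv2.imwrite(f"pics/{n}0.png",eyes.read_camera(n))
E
```

```text
pics
{'clock': 0.0, 'joint_pos': array([ 1.15160091e+00,  3.53630664e-01,  1.63413408e+00,  6.39236516e-05,
        1.15519594e+00, -2.37368475e-03]), 'dq': array([-1.20659375e-03, -1.58605345e-03,  1.92868714e-04, -4.45944314e-05,
        6.99089421e-04,  4.84917991e-04]), 'tau': array([-1.98020280e-03, -6.05272579e+01, -3.42055929e+01, -3.17588783e-04,
        9.99634067e-03, -1.51553769e-05]), 'tool_pos': array([0.25280909, 0.57106986, 0.23057262]), 'tcp_rot': array([-6.49981059e-01, -3.07326653e+00,  2.08189550e-03]), 'force': array([ 0.17218729, -0.30077684,  0.54695576]), 'wrist_torque': array([-0.05116339, -0.02136583,  0.01968157]), 'grip_force': 0.0, 'finger_gap': 0.08533357621810568}
scene {'fx': 396.02555221236656, 'fy': 396.02555221236656, 'cx': 278.9750825948341, 'cy': 210.17434463417806, 'eye': array([0.94127122, 0.47441163, 0.89492798]), 'rotation': array([0.30127991, 0.89318488, 2.32976155])}
top {'fx': 469.85850420343604, 'fy': 469.85850420343604, 'cx': 286.30235440384075, 'cy': 204.9778910678392, 'eye': array([ 0.27041393, -0.08175916,  1.24587805]), 'rotation': array([ 0.16156458, -0.1576832 , -1.57469908])}
wrist {'fx': 358.7746317569738, 'fy': 358.7746317569738, 'cx': 279.34095791224377, 'cy': 208.55670882645677, 'eye': array([0.17567521, 0.60532946, 0.37387247]), 'rotation': array([-0.29414575, -0.19174625,  1.14291468])}
```

View pics/scene0.png

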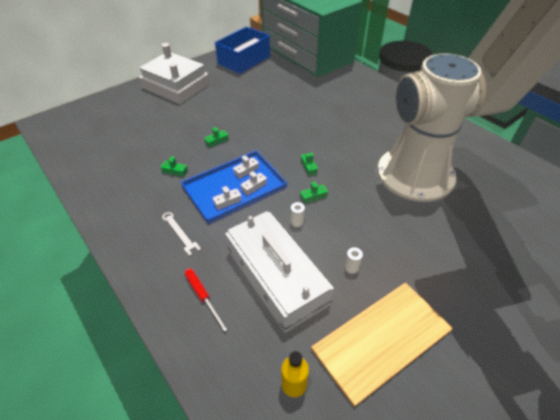

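View pics/top0.png

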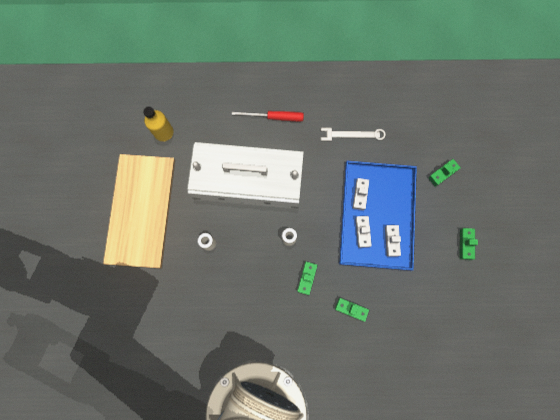

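The scene view shows the housing with the cover at about (278,265), the tray with three steel inserts at (246,166), (254,181) and (228,196), four green decoys, sleeves at (297,214) and (354,260), and the board at (382,340). In the top view the pillars are at (197,167) and (294,174), the handle runs (224,167)–(266,171), the lugs are near (361,183), (364,232) and (393,240), and the sleeves at (206,239) and (289,236).

```bash
cat > h.py <<'E'
import numpy as np, cv2
from scipy.spatial.transform import Rotation as R
from scipy.optimize import least_squares
from bench import sensors, eyes
def shot(n):
    m=eyes.camera_model(n); return eyes.read_camera(n),m
def ray(m,p):
    d=np.array([(p[0]-m['cx'])/m['fx'],-(p[1]-m['cy'])/m['fy'],-1.])
    return R.from_rotvec(m['rotation']).apply(d)
def onz(m,p,z):
    d=ray(m,p); return m['eye']+d*(z-m['eye'][2])/d[2]
def proj(m,P):
    q=R.from_rotvec(m['rotation']).inv().apply(np.atleast_2d(P)-m['eye'])
    return np.c_[m['cx']-m['fx']*q[:,0]/q[:,2], m['cy']+m['fy']*q[:,1]/q[:,2]]
def tri(obs):
    A=np.zeros((3,3));b=np.zeros(3);L=[]
    for m,p in obs:
        d=ray(m,p);d/=np.linalg.norm(d);M=np.eye(3)-np.outer(d,d);A+=M;b+=M@m['eye'];L.append((M,m['eye']))
    X=np.linalg.solve(A,b); return X,max(np.linalg.norm(M@(X-e)) for M,e in L)
def plan(pos,yaw_deg):
    "shares to bring TCP to pos, tool down with tool y (closing line) at yaw_deg"
    o=sensors.get_obs(); Rn=R.from_rotvec(o['tcp_rot']); a=np.radians(yaw_deg)
    y=np.array([np.cos(a),np.sin(a),0]);z=np.array([0,0,-1.]);Rt=R.from_matrix(np.c_[np.cross(y,z),y,z])
    d=Rn.inv().apply(np.array(pos)-o['tool_pos'])/0.5; w=(Rn.inv()*Rt).as_rotvec()/(np.pi/2)
    print('d',d.round(4),'a',w.round(4))
def st():
    o=sensors.get_obs(); Rm=R.from_rotvec(o['tcp_rot']).as_matrix()
    print(round(o['clock'],2),o['tool_pos'].round(4),'yaw',np.degrees(np.arctan2(Rm[1,1],Rm[0,1])).round(2),'gap',round(o['finger_gap'],4),'grip',round(o['grip_force'],1),'F',o['force'].round(1))
E
python3 - <<'E'
from h import *
T=eyes.camera_model('top');S=eyes.camera_model('scene')
for n,p,z in [('b',(122,155),.018),('b',(173,158),.018),('b',(160,268),.018),('b',(105,264),.018),('pL',(197,167),.118),('pR',(294,174),.118),('h',(224,167),.128),('h',(266,171),.128),('i',(361,183),.06),('i',(364,232),.06),('i',(393,240),.06),('s',(206,239),.065),('s',(289,236),.065)]:
    print(n,onz(T,p,z).round(3))
plan([.40,0,.40],0)
E
```

```text
b [0.667 0.367 0.018]
b [0.657 0.228 0.018]
b [0.359 0.25  0.018]
b [0.371 0.394 0.018]
pL [0.602 0.142 0.118]
pR [ 0.581 -0.1    0.118]
h [0.598 0.073 0.128]
h [ 0.587 -0.031  0.128]
i [ 0.571 -0.275  0.06 ]
i [ 0.442 -0.277  0.06 ]
i [ 0.421 -0.35   0.06 ]
s [0.428 0.124 0.065]
s [ 0.433 -0.086  0.065]
d [-0.7315 -0.9257 -0.3376] a [-7.000e-04  5.000e-04  7.347e-01]
```

```bash
python3 -m jog '[{"dx":-0.73,"dy":-0.93,"dz":-0.34,"az":0.735,"claw":1},{"dx":-0.73,"dy":-0.93,"dz":-0.34,"az":0.735,"claw":1},{"dx":-0.73,"dy":-0.93,"dz":-0.34,"az":0.735,"claw":1},{"dx":-0.73,"dy":-0.93,"dz":-0.34,"az":0.735,"claw":1},{"dx":-0.73,"dy":-0.93,"dz":-0.34,"az":0.735,"claw":1},{"dx":-0.73,"dy":-0.93,"dz":-0.34,"az":0.735,"claw":1},{"dx":-0.73,"dy":-0.93,"dz":-0.34,"az":0.735,"claw":1},{"dx":-0.73,"dy":-0.93,"dz":-0.34,"az":0.735,"claw":1},{"dx":-0.73,"dy":-0.93,"dz":-0.34,"az":0.735,"claw":1},{"dx":-0.73,"dy":-0.93,"dz":-0.34,"az":0.735,"claw":1}]' 60
python3 -c "
from h import *
st(); plan([.56,-.02,.34],0)"
```

```text
0.1 [0.2528 0.5711 0.2306] yaw 66.12 gap 0.0853 grip 0.0 F [ 0.3 -0.4  0. ]
d [-1.0403 -0.8326 -0.2177] a [-7.000e-04  5.000e-04  7.347e-01]validation failed for argument at $[0]...
```

```bash
python3 -m jog '[{"claw":1,"dx":0,"dy":0,"dz":-0.1,"ax":0,"ay":0,"az":0}]'; echo; python3 -m jog --help
```

```text
clock: 0.2
tool_pos: [0.2514, 0.5679, 0.2748]
tcp_rot: [-0.649, -3.071, 0.02]
force: [0.9, 0.6, 0.4]
finger_gap: 0.0854
grip_force: 0.0
invalid input: not JSON, or not a number
```

All keys are required in each row.

```bash
python3 -m jog '[{"claw":1,"dx":-0.73,"dy":-0.93,"dz":-0.24,"ax":0,"ay":0,"az":0.735},{"claw":1,"dx":-0.73,"dy":-0.93,"dz":-0.24,"ax":0,"ay":0,"az":0.735},{"claw":1,"dx":-0.73,"dy":-0.93,"dz":-0.24,"ax":0,"ay":0,"az":0.735},{"claw":1,"dx":-0.73,"dy":-0.93,"dz":-0.24,"ax":0,"ay":0,"az":0.735},{"claw":1,"dx":-0.73,"dy":-0.93,"dz":-0.24,"ax":0,"ay":0,"az":0.735},{"claw":1,"dx":-0.73,"dy":-0.93,"dz":-0.24,"ax":0,"ay":0,"az":0.735},{"claw":1,"dx":-0.73,"dy":-0.93,"dz":-0.24,"ax":0,"ay":0,"az":0.735},{"claw":1,"dx":-0.73,"dy":-0.93,"dz":-0.24,"ax":0,"ay":0,"az":0.735},{"claw":1,"dx":-0.73,"dy":-0.93,"dz":-0.24,"ax":0,"ay":0,"az":0.735},{"claw":1,"dx":-0.73,"dy":-0.93,"dz":-0.24,"ax":0,"ay":0,"az":0.735}]' 60
python3 -c "
from h import *
st(); plan([.56,-.02,.34],0)"
```

```text
clock: 1.2
tool_pos: [0.3734, 0.0947, 0.3812]
tcp_rot: [2.222, 2.221, 0.001]
force: [2.0, 0.9, -0.0]
finger_gap: 0.0855
grip_force: 0.0
1.2 [0.3734 0.0947 0.3812] yaw -0.02 gap 0.0855 grip 0.0 F [ 2.   0.9 -0. ]
d [-0.2293  0.3733  0.0825] a [ 0.0003 -0.0001 -0.0002]
```

```bash
python3 -m jog '[{"claw":1,"dx":-0.23,"dy":0.37,"dz":0.08,"ax":0,"ay":0,"az":0},{"claw":1,"dx":-0.23,"dy":0.37,"dz":0.08,"ax":0,"ay":0,"az":0},{"claw":1,"dx":-0.23,"dy":0.37,"dz":0.08,"ax":0,"ay":0,"az":0},{"claw":1,"dx":-0.23,"dy":0.37,"dz":0.08,"ax":0,"ay":0,"az":0},{"claw":1,"dx":-0.23,"dy":0.37,"dz":0.08,"ax":0,"ay":0,"az":0},{"claw":1,"dx":-0.23,"dy":0.37,"dz":0.08,"ax":0,"ay":0,"az":0},{"claw":1,"dx":-0.23,"dy":0.37,"dz":0.08,"ax":0,"ay":0,"az":0}]'
python3 - <<'E'
from h import *
import pickle
st()
a=[shot(n) for n in('wrist','top','scene')]
pickle.dump(a,open('s1.pkl','wb'))
im=a[0][0]; print(a[0][1]['eye'])
cv2.imwrite('pics/w1.png',cv2.resize(im,(784,588),interpolation=cv2.INTER_CUBIC))
E
```

```text
clock: 1.9
tool_pos: [0.5581, -0.0186, 0.34]
tcp_rot: [-2.222, -2.219, 0.002]
force: [-0.5, -0.4, 0.4]
finger_gap: 0.0851
grip_force: 0.0
1.9 [ 0.5581 -0.0186  0.34  ] yaw -0.07 gap 0.0851 grip 0.0 F [-0.5 -0.4  0.4]
[0.55839262 0.06567434 0.48336193]
```

View pics/w1.png

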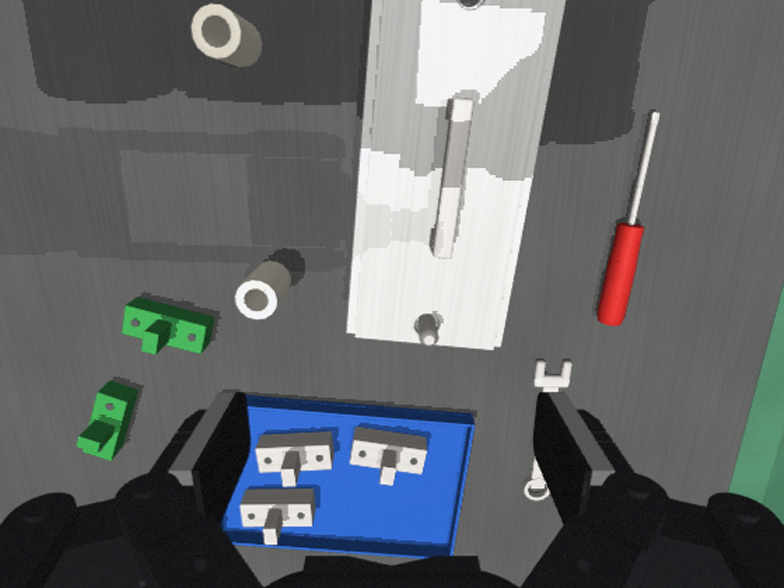

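The wrist view shows the plate with the handle from (461,98) to (442,257), the right pillar tip at (428,338), lug tops at (289,478), (388,477) and (270,535), and sleeve tops at (215,30) and (256,300), all in 1.4x pixels.

```bash
python3 - <<'E'
from h import *
import pickle
(W,wm),(Ti,T),(Si,S)=pickle.load(open('s1.pkl','rb'))
f=lambda x,y:(x/1.4,y/1.4)
for n,w,t,z in [('pR',(428,339),(294,174),.118),('hR',(442,256),(266,171),.128),('hL',(461,98),(224,167),.128),('iA',(388,477),(361,183),.06),('iB',(289,478),(364,232),.06),('iC',(270,535),(393,240),.06),('sL',(215,31),(206,239),.065),('sR',(256,300),(289,236),.065)]:
    X,e=tri([(wm,f(*w)),(T,t)]); print(n,X.round(4),'err',round(e,4),'wrist@z',onz(wm,f(*w),z).round(4),'top@z',onz(T,t,z).round(4))
for w in [(347,333),(500,349),(366,0)]: print('plate',onz(wm,f(*w),.088).round(4))
# zoom of top view at housing and board
c=np.vstack([cv2.resize(Ti[135:285,95:310],None,fx=3.6,fy=3.6,interpolation=cv2.INTER_CUBIC)]);print(c.shape)
cv2.imwrite('pics/t1.png',c)
E
```

```text
pR [ 0.5851 -0.101   0.1116] err 0.0024 wrist@z [ 0.5867 -0.0994  0.118 ] top@z [ 0.581  -0.0999  0.118 ]
hR [ 0.5939 -0.0315  0.1115] err 0.0029 wrist@z [ 0.5947 -0.0287  0.128 ] top@z [ 0.5866 -0.0308  0.128 ]
hL [0.6098 0.0797 0.0858] err 0.001 wrist@z [0.6038 0.079  0.128 ] top@z [0.5979 0.073  0.128 ]
iA [ 0.5601 -0.2692  0.0774] err 0.0067 wrist@z [ 0.5539 -0.2794  0.06  ] top@z [ 0.5709 -0.2748  0.06  ]
iB [ 0.4475 -0.2806  0.0557] err 0.0053 wrist@z [ 0.4528 -0.2807  0.06  ] top@z [ 0.4423 -0.2771  0.06  ]
iC [ 0.4245 -0.3517  0.0602] err 0.0039 wrist@z [ 0.4275 -0.3546  0.06  ] top@z [ 0.4211 -0.3497  0.06  ]
sL [0.4272 0.1256 0.0684] err 0.0022 wrist@z [0.4259 0.1284 0.065 ] top@z [0.4277 0.124  0.065 ]
sR [ 0.435  -0.087   0.0583] err 0.0012 wrist@z [ 0.4376 -0.0855  0.065 ] top@z [ 0.4333 -0.0861  0.065 ]
plate [ 0.5196 -0.1073  0.088 ]
plate [ 0.6516 -0.1224  0.088 ]
plate [0.5402 0.1441 0.088 ]
(540, 774, 3)
```

View pics/t1.png

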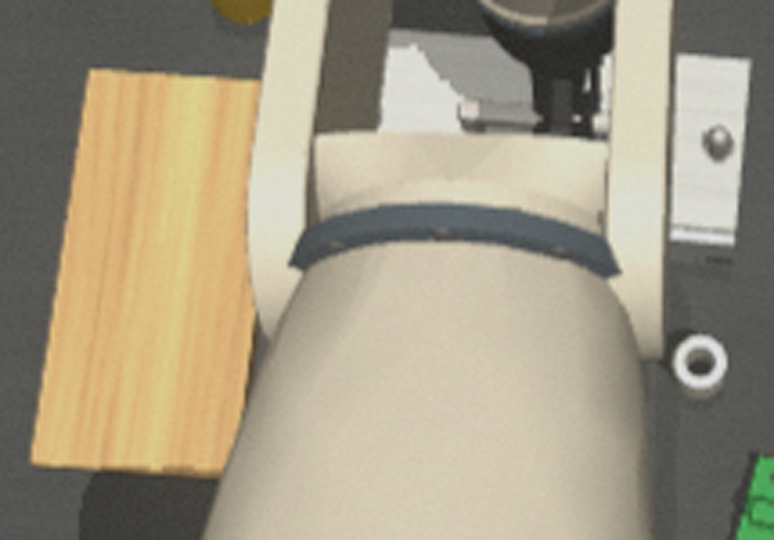

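The zoomed top view shows the arm masking the housing centre, with the right pillar at crop (718,142), which confirms that point. The coarse pose agrees from the handle and the pillar: centre about (0.598, 0.025), yaw about −4.9°. Next I move closer for a second wrist view.

```bash
python3 -c "
from h import *
plan([.598,.025,.24],-4.9)"; python3 -m jog '[{"claw":1,"dx":0.09,"dy":0.08,"dz":0.2,"ax":0,"ay":0,"az":0.054},{"claw":1,"dx":0.09,"dy":0.08,"dz":0.2,"ax":0,"ay":0,"az":0.054},{"claw":1,"dx":0.09,"dy":0.08,"dz":0.2,"ax":0,"ay":0,"az":0.054},{"claw":1,"dx":0.09,"dy":0.08,"dz":0.2,"ax":0,"ay":0,"az":0.054},{"claw":1,"dx":0.09,"dy":0.08,"dz":0.2,"ax":0,"ay":0,"az":0.054}]'
python3 - <<'E'
from h import *
import pickle
st()
a=shot('wrist')
pickle.dump(a,open('s2.pkl','wb'))
cv2.imwrite('pics/w2.png',cv2.resize(a[0],(784,588),interpolation=cv2.INTER_CUBIC))
E
```

```text
d [0.0857 0.0803 0.2024] a [ 0.0002 -0.0001  0.0546]
clock: 2.55
tool_pos: [0.5987, 0.0265, 0.2423]
tcp_rot: [2.312, 2.125, 0.001]
force: [0.2, 0.6, 0.7]
finger_gap: 0.0848
grip_force: 0.0
2.55 [0.5987 0.0265 0.2423] yaw -4.83 gap 0.0848 grip 0.0 F [0.2 0.6 0.7]
```

View pics/w2.png

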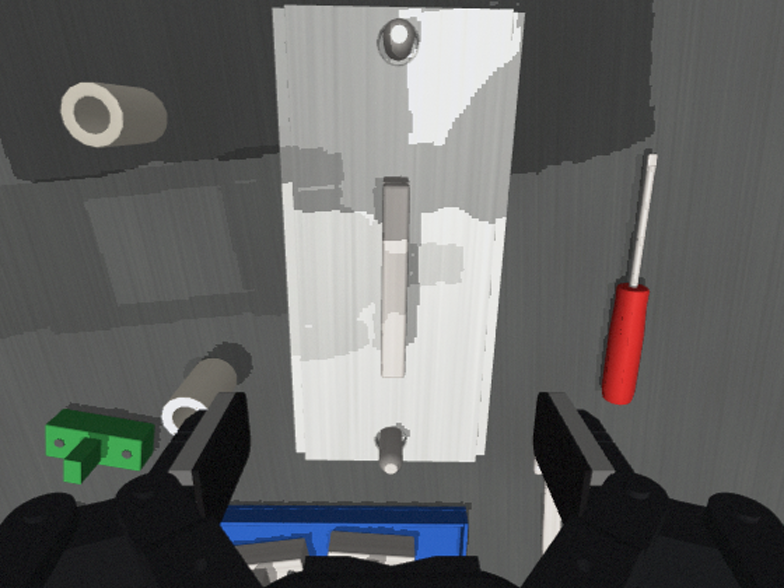

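The closer view shows the bar's top from (396,184) to (393,377), and pillar tops at (398,33) and (390,467) in 1.4x pixels.

```bash
python3 - <<'E'
from h import *
import pickle
wm1=pickle.load(open('s1.pkl','rb'))[0][1]; wm2=pickle.load(open('s2.pkl','rb'))[1]
f=lambda x,y:(x/1.4,y/1.4)
for n,a,b,z in [('pR',(428,340),(390,467),.118),('hR',(443,257),(393,377),.128),('hL',(461,98),(396,184),.128),('pL',(470,0),(398,33),.118),('sL',(215,31),(93,113),.065)]:
    X,e=tri([(wm1,f(*a)),(wm2,f(*b))]); print(n,X.round(4),round(e,4),onz(wm2,f(*b),z).round(4))
A=onz(wm2,f(390,467),.118);B=onz(wm2,f(398,33),.118);print((A+B)/2,np.linalg.norm(A-B),np.degrees(np.arctan2(*(B-A)[:2])))
A=onz(wm2,f(393,377),.128);B=onz(wm2,f(396,184),.128);print((A+B)/2,np.linalg.norm(A-B),np.degrees(np.arctan2(*(B-A)[:2])))
E
```

```text
pR [ 0.5871 -0.1016  0.115 ] 0.0001 [ 0.5873 -0.0993  0.118 ]
hR [ 0.5952 -0.029   0.1291] 0.0002 [ 0.595  -0.0295  0.128 ]
hL [0.6051 0.0789 0.121 ] 0.0006 [0.6056 0.0794 0.128 ]
pL [0.6157 0.155  0.051 ] 0.0041 [0.6123 0.149  0.118 ]
sL [0.4237 0.1294 0.0581] 0.0 [0.4275 0.129  0.065 ]
[0.59980226 0.02487311 0.118     ] 0.24958302595411858 5.745193984771468
[0.60028762 0.02493465 0.128     ] 0.10945929792076087 5.548048260350837
```

```bash
python3 -c "
from h import *
plan([.6,.025,.103],-5.6)"; python3 -m jog '[{"claw":1,"dx":-0.003,"dy":0.003,"dz":0.14,"ax":0,"ay":0,"az":0.009},{"claw":1,"dx":-0.003,"dy":0.003,"dz":0.279,"ax":0,"ay":0,"az":0.009},{"claw":1,"dx":-0.003,"dy":0.003,"dz":0.279,"ax":0,"ay":0,"az":0.009},{"claw":1,"dx":-0.003,"dy":0.003,"dz":0.279,"ax":0,"ay":0,"az":0.009},{"claw":1,"dx":-0.003,"dy":0.003,"dz":0.279,"ax":0,"ay":0,"az":0.009},{"claw":1,"dx":-0.003,"dy":0.003,"dz":0.279,"ax":0,"ay":0,"az":0.009}]'; python3 -c "
from h import *
st();plan([.6,.025,.103],-5.6)"
```

```text
d [-0.0022  0.0015  0.2799] a [ 0.0015 -0.      0.0082]
clock: 3.2
tool_pos: [0.6021, 0.0246, 0.1046]
tcp_rot: [2.327, 2.106, 0.006]
force: [0.7, 0.2, 0.2]
finger_gap: 0.0851
grip_force: 0.0
3.2 [0.6021 0.0246 0.1046] yaw -5.72 gap 0.0851 grip 0.0 F [0.7 0.2 0.2]
d [ 0.0003 -0.0044  0.0032] a [ 0.003  -0.0004 -0.0013]
```

```bash
python3 -m jog '[{"claw":1,"dx":0,"dy":-0.004,"dz":0.003,"ax":0,"ay":0,"az":0},{"claw":0,"dx":0,"dy":-0.004,"dz":0.003,"ax":0,"ay":0,"az":0},{"claw":0,"dx":0,"dy":-0.004,"dz":0.003,"ax":0,"ay":0,"az":0},{"claw":0,"dx":0,"dy":-0.004,"dz":0.003,"ax":0,"ay":0,"az":0},{"claw":0,"dx":0,"dy":-0.004,"dz":0.003,"ax":0,"ay":0,"az":0},{"claw":0,"dx":0,"dy":-0.004,"dz":0.003,"ax":0,"ay":0,"az":0},{"claw":0,"dx":0,"dy":-0.004,"dz":0.003,"ax":0,"ay":0,"az":0},{"claw":0,"dx":0,"dy":-0.004,"dz":0.003,"ax":0,"ay":0,"az":0},{"claw":0,"dx":0,"dy":-0.004,"dz":0.003,"ax":0,"ay":0,"az":0},{"claw":0,"dx":0,"dy":-0.004,"dz":0.003,"ax":0,"ay":0,"az":0}]' 60; python3 -c "
from h import *
st()"
```

```text
clock: 4.2
tool_pos: [0.5985, 0.025, 0.1001]
tcp_rot: [2.329, 2.108, 0.001]
force: [1.9, -0.5, 4.7]
finger_gap: 0.0135
grip_force: 59.3
4.2 [0.5985 0.025  0.1001] yaw -5.7 gap 0.0135 grip 59.3 F [ 1.9 -0.5  4.7]
```

```bash
python3 -m jog '[{"claw":0,"dx":0,"dy":0,"dz":-0.01,"ax":0,"ay":0,"az":0},{"claw":0,"dx":0,"dy":0,"dz":-0.03,"ax":0,"ay":0,"az":0},{"claw":0,"dx":0,"dy":0,"dz":-0.06,"ax":0,"ay":0,"az":0},{"claw":0,"dx":0,"dy":0,"dz":-0.1,"ax":0,"ay":0,"az":0},{"claw":0,"dx":0,"dy":0,"dz":-0.15,"ax":0,"ay":0,"az":0},{"claw":0,"dx":0,"dy":0,"dz":-0.21,"ax":0,"ay":0,"az":0},{"claw":0,"dx":0,"dy":0,"dz":-0.3,"ax":0,"ay":0,"az":0},{"claw":0,"dx":0,"dy":0,"dz":-0.34,"ax":0,"ay":0,"az":0},{"claw":0,"dx":0,"dy":0,"dz":-0.34,"ax":0,"ay":0,"az":0}]' 60; python3 -c "
from h import *
st()
T=eyes.camera_model('top');print(onz(T,(165,138),0),onz(T,(163,133),0))
plan([.505,.31,.27],85)"
```

```text
clock: 5.1
tool_pos: [0.5985, 0.0251, 0.2721]
tcp_rot: [2.328, 2.107, 0.004]
force: [0.7, 0.4, -6.7]
finger_gap: 0.013
grip_force: 59.5
5.1 [0.5985 0.0251 0.2721] yaw -5.7 gap 0.013 grip 59.5 F [ 0.7  0.4 -6.7]
[0.72125326 0.25690874 0.        ] [0.73603615 0.26313689 0.        ]
d [ 0.5484 -0.2427  0.0038] a [ 0.0017  0.0012 -1.0077]
```

```bash
python3 -m jog '[{"claw":0,"dx":0.06,"dy":-0.03,"dz":0,"ax":0,"ay":0,"az":-0.06},{"claw":0,"dx":0.12,"dy":-0.06,"dz":0,"ax":0,"ay":0,"az":-0.14},{"claw":0,"dx":0.19,"dy":-0.09,"dz":0,"ax":0,"ay":0,"az":-0.22},{"claw":0,"dx":0.26,"dy":-0.12,"dz":0,"ax":0,"ay":0,"az":-0.3},{"claw":0,"dx":0.33,"dy":-0.15,"dz":0,"ax":0,"ay":0,"az":-0.38},{"claw":0,"dx":0.4,"dy":-0.18,"dz":0,"ax":0,"ay":0,"az":-0.46},{"claw":0,"dx":0.47,"dy":-0.21,"dz":0,"ax":0,"ay":0,"az":-0.54},{"claw":0,"dx":0.52,"dy":-0.23,"dz":0,"ax":0,"ay":0,"az":-0.6},{"claw":0,"dx":0.55,"dy":-0.24,"dz":0,"ax":0,"ay":0,"az":-0.66},{"claw":0,"dx":0.55,"dy":-0.24,"dz":0,"ax":0,"ay":0,"az":-0.7}]'; python3 -c "
from h import *
st()
plan([.505,.31,.27],85)"
```

```text
clock: 6.1
tool_pos: [0.5034, 0.3119, 0.2665]
tcp_rot: [-0.874, -3.013, 0.005]
force: [-0.5, -0.3, -6.5]
finger_gap: 0.0128
grip_force: 59.5
6.1 [0.5034 0.3119 0.2665] yaw 57.65 gap 0.0128 grip 59.5 F [-0.5 -0.3 -6.5]
d [-0.0047 -0.0015 -0.0071] a [-0.0023 -0.0026 -0.3039]
```

```bash
python3 -m jog '[{"claw":0,"dx":0,"dy":0,"dz":0,"ax":0,"ay":0,"az":-0.08},{"claw":0,"dx":0,"dy":0,"dz":0,"ax":0,"ay":0,"az":-0.16},{"claw":0,"dx":0,"dy":0,"dz":0,"ax":0,"ay":0,"az":-0.24},{"claw":0,"dx":0,"dy":0,"dz":0,"ax":0,"ay":0,"az":-0.304},{"claw":0,"dx":0,"dy":0,"dz":0.08,"ax":0,"ay":0,"az":-0.304},{"claw":0,"dx":0,"dy":0,"dz":0.16,"ax":0,"ay":0,"az":-0.304},{"claw":0,"dx":0,"dy":0,"dz":0.24,"ax":0,"ay":0,"az":-0.304},{"claw":0,"dx":0,"dy":0,"dz":0.32,"ax":0,"ay":0,"az":-0.304},{"claw":0,"dx":0,"dy":0,"dz":0.4,"ax":0,"ay":0,"az":-0.304},{"claw":0,"dx":0,"dy":0,"dz":0.4,"ax":0,"ay":0,"az":-0.304}]'; python3 -c "
from h import *
st()
plan([.505,.31,.039],85)"
```

```text
clock: 7.1
tool_pos: [0.4998, 0.3069, 0.0622]
tcp_rot: [-0.146, -3.126, 0.013]
force: [-1.8, -1.7, -7.1]
finger_gap: 0.013
grip_force: 60.7
7.1 [0.4998 0.3069 0.0622] yaw 84.66 gap 0.013 grip 60.7 F [-1.8 -1.7 -7.1]
d [-0.0103  0.0075  0.0462] a [-0.0057 -0.0077 -0.0038]
```

```bash
python3 -m jog '[{"claw":0,"dx":0,"dy":0,"dz":0.015,"ax":0,"ay":0,"az":0},{"claw":0,"dx":0,"dy":0,"dz":0.025,"ax":0,"ay":0,"az":0},{"claw":0,"dx":0,"dy":0,"dz":0.033,"ax":0,"ay":0,"az":0},{"claw":0,"dx":0,"dy":0,"dz":0.038,"ax":0,"ay":0,"az":0},{"claw":0,"dx":0,"dy":0,"dz":0.038,"ax":0,"ay":0,"az":0},{"claw":0,"dx":0,"dy":0,"dz":0.038,"ax":0,"ay":0,"az":0}]'; python3 -c "
from h import *
st()
plan([.505,.31,.039],85)"
```

```text
clock: 7.7
tool_pos: [0.5062, 0.3107, 0.0513]
tcp_rot: [0.146, 3.137, 0.001]
force: [-0.1, -0.0, -7.0]
finger_gap: 0.0127
grip_force: 60.6
7.7 [0.5062 0.3107 0.0513] yaw 84.66 gap 0.0127 grip 60.6 F [-0.1 -0.  -7. ]
d [ 0.0022 -0.0017  0.0247] a [ 0.0003  0.0004 -0.0038]
```

```bash
python3 -m jog '[{"claw":0,"dx":0,"dy":0,"dz":0.01,"ax":0,"ay":0,"az":0},{"claw":0,"dx":0,"dy":0,"dz":0.018,"ax":0,"ay":0,"az":0},{"claw":0,"dx":0,"dy":0,"dz":0.022,"ax":0,"ay":0,"az":0},{"claw":0,"dx":0,"dy":0,"dz":0.025,"ax":0,"ay":0,"az":0},{"claw":0,"dx":0,"dy":0,"dz":0.026,"ax":0,"ay":0,"az":0},{"claw":0,"dx":0,"dy":0,"dz":0.026,"ax":0,"ay":0,"az":0}]'; python3 -c "
from h import *
st()"
```

```text
clock: 8.3
tool_pos: [0.5057, 0.3104, 0.0381]
tcp_rot: [-0.146, -3.138, 0.0]
force: [-3.4, -1.7, 2.0]
finger_gap: 0.0128
grip_force: 61.9
8.3 [0.5057 0.3104 0.0381] yaw 84.66 gap 0.0128 grip 61.9 F [-3.4 -1.7  2. ]
```

Contact: the force has turned upward, at the expected height. I release, back off and check from above.

```bash
python3 -m jog '[{"claw":1,"dx":0,"dy":0,"dz":0,"ax":0,"ay":0,"az":0},{"claw":1,"dx":0,"dy":0,"dz":0,"ax":0,"ay":0,"az":0},{"claw":1,"dx":0,"dy":0,"dz":0,"ax":0,"ay":0,"az":0},{"claw":1,"dx":0,"dy":0,"dz":0,"ax":0,"ay":0,"az":0},{"claw":1,"dx":0,"dy":0,"dz":-0.06,"ax":0,"ay":0,"az":0},{"claw":1,"dx":0,"dy":0,"dz":-0.16,"ax":0,"ay":0,"az":0},{"claw":1,"dx":0,"dy":0,"dz":-0.26,"ax":0,"ay":0,"az":0},{"claw":1,"dx":0,"dy":0,"dz":-0.36,"ax":0,"ay":0,"az":0},{"claw":1,"dx":0,"dy":0,"dz":-0.46,"ax":0,"ay":0,"az":0},{"claw":1,"dx":0,"dy":0,"dz":-0.5,"ax":0,"ay":0,"az":0}]'
python3 - <<'E'
from h import *
st(); plan([.5,-.05,.34],-5)
E
```

```text
clock: 9.3
tool_pos: [0.5076, 0.3116, 0.2935]
tcp_rot: [0.146, 3.132, 0.007]
force: [0.5, 0.2, 0.2]
finger_gap: 0.0853
grip_force: 0.0
9.3 [0.5076 0.3116 0.2935] yaw 84.66 gap 0.0853 grip 0.0 F [0.5 0.2 0.2]
d [-0.0528 -0.7211 -0.0959] a [5.300e-03 8.000e-04 9.962e-01]
```

```bash
python3 -m jog '[{"claw":1,"dx":-0.05,"dy":-0.72,"dz":-0.1,"ax":0,"ay":0,"az":0.996},{"claw":1,"dx":-0.05,"dy":-0.72,"dz":-0.1,"ax":0,"ay":0,"az":0.996},{"claw":1,"dx":-0.05,"dy":-0.72,"dz":-0.1,"ax":0,"ay":0,"az":0.996},{"claw":1,"dx":-0.05,"dy":-0.72,"dz":-0.1,"ax":0,"ay":0,"az":0.996},{"claw":1,"dx":-0.05,"dy":-0.72,"dz":-0.1,"ax":0,"ay":0,"az":0.996},{"claw":1,"dx":-0.05,"dy":-0.72,"dz":-0.1,"ax":0,"ay":0,"az":0.996},{"claw":1,"dx":-0.05,"dy":-0.72,"dz":-0.1,"ax":0,"ay":0,"az":0.996},{"claw":1,"dx":-0.05,"dy":-0.72,"dz":-0.1,"ax":0,"ay":0,"az":0.996},{"claw":1,"dx":-0.05,"dy":-0.72,"dz":-0.1,"ax":0,"ay":0,"az":0.996},{"claw":1,"dx":-0.05,"dy":-0.72,"dz":-0.1,"ax":0,"ay":0,"az":0.996}]'
python3 - <<'E'
from h import *
st(); plan([.5,-.27,.30],0)
E
```

```text
clock: 10.3
tool_pos: [0.4973, -0.0512, 0.338]
tcp_rot: [2.255, 2.187, 0.001]
force: [0.6, 0.6, -1.1]
finger_gap: 0.0853
grip_force: 0.0
10.3 [ 0.4973 -0.0512  0.338 ] yaw -1.75 gap 0.0853 grip 0.0 F [ 0.6  0.6 -1.1]
d [-0.4373  0.0188  0.076 ] a [ 0.0004  0.     -0.0194]
```

```bash
python3 -m jog '[{"claw":1,"dx":-0.44,"dy":0.02,"dz":0.08,"ax":0,"ay":0,"az":0},{"claw":1,"dx":-0.44,"dy":0.02,"dz":0.08,"ax":0,"ay":0,"az":0},{"claw":1,"dx":-0.44,"dy":0.02,"dz":0.08,"ax":0,"ay":0,"az":0},{"claw":1,"dx":-0.44,"dy":0.02,"dz":0.08,"ax":0,"ay":0,"az":0},{"claw":1,"dx":-0.44,"dy":0.02,"dz":0.08,"ax":0,"ay":0,"az":0},{"claw":1,"dx":-0.44,"dy":0.02,"dz":0.08,"ax":0,"ay":0,"az":0},{"claw":1,"dx":-0.44,"dy":0.02,"dz":0.08,"ax":0,"ay":0,"az":0},{"claw":1,"dx":-0.44,"dy":0.02,"dz":0.08,"ax":0,"ay":0,"az":0}]'
python3 - <<'E'
from h import *
import pickle
st(); a=shot('wrist'); t=shot('top'); pickle.dump((a,t),open('s3.pkl','wb'))
w=cv2.resize(a[0][60:,60:500],(800,655))[:420]; c=cv2.resize(t[0][130:280,90:310],(264,180),interpolation=cv2.INTER_CUBIC)
o=np.zeros((600,800,3),np.uint8);o[:420]=w;o[420:,:264]=c
c2=cv2.resize(t[0][150:280,330:490],(222,180));o[420:,300:522]=c2
cv2.imwrite('pics/w3.png',o)
E
```

```text
clock: 11.1
tool_pos: [0.5024, -0.2694, 0.298]
tcp_rot: [2.245, 2.197, 0.001]
force: [-0.0, -0.8, 0.4]
finger_gap: 0.0856
grip_force: 0.0
11.1 [ 0.5024 -0.2694  0.298 ] yaw -1.25 gap 0.0856 grip 0.0 F [-0.  -0.8  0.4]
```

View pics/w3.png

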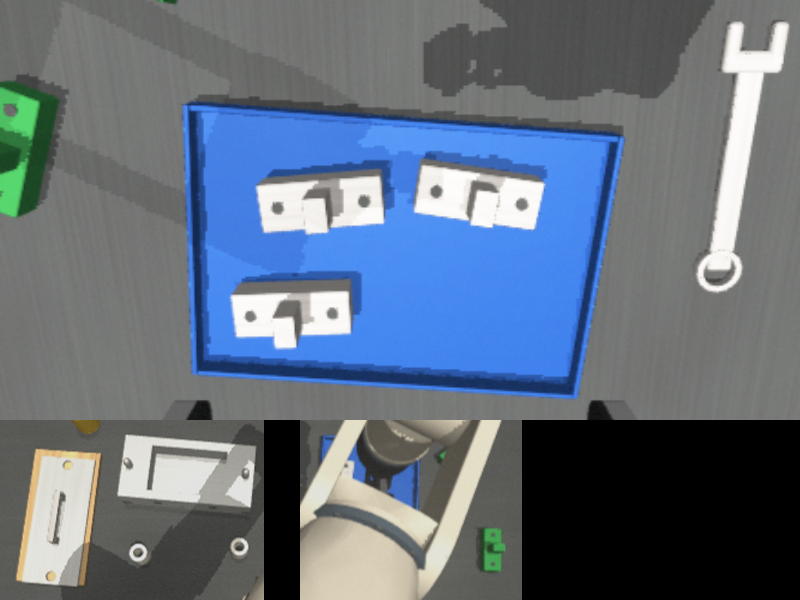

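The crop shows the tray with A's lug top at (484,209), B's at (316,215) and C's at (285,332), along with their body holes. The top view confirms the cover lies centred on the board and the pocket is open.

```bash
python3 - <<'E'
from h import *
import pickle
(a,t)=pickle.load(open('s3.pkl','rb'));m=a[1];m1=pickle.load(open('s1.pkl','rb'))[0][1]
g=lambda x,y:(60+x/1.818,60+y/1.818)
for n,h1,h2,l,w1 in [('A',(437,191),(522,204),(485,208),(388,477)),('B',(278,208),(364,201),(316,215),(289,478)),('C',(250,316),(332,313),(285,332),(270,535))]:
    P=onz(m,g(*h1),.03);Q=onz(m,g(*h2),.03);d=Q-P
    print(n,'holes mid',((P+Q)/2).round(4),'sp',np.linalg.norm(d).round(4),'yaw',np.degrees(np.arctan2(d[1],d[0])).round(1),'lug',onz(m,g(*l),.06).round(4),'tri',tri([(m,g(*l)),(m1,(w1[0]/1.4,w1[1]/1.4))]))
E
```

```text
A holes mid [ 0.5541 -0.2783  0.03  ] sp 0.0556 yaw -10.0 lug [ 0.5538 -0.278   0.06  ] tri (array([ 0.55372818, -0.27752986,  0.06217864]), np.float64(0.00023208370680213904))
B holes mid [ 0.4519 -0.2807  0.03  ] sp 0.0558 yaw 3.5 lug [ 0.4524 -0.2801  0.06  ] tri (array([ 0.45273961, -0.27991789,  0.06090026]), np.float64(0.0002574968315748211))
C holes mid [ 0.4268 -0.3569  0.03  ] sp 0.0562 yaw 1.0 lug [ 0.4277 -0.3564  0.06  ] tri (array([ 0.42676139, -0.35784065,  0.0567266 ]), np.float64(0.00030154526057723634))
```

```bash
python3 -c "
from h import *
plan([.554,-.278,.09],-10)"; python3 -m jog '[{"claw":0.6,"dx":-0.02,"dy":0.104,"dz":0.1,"ax":0,"ay":0,"az":0.097},{"claw":0.6,"dx":-0.02,"dy":0.104,"dz":0.2,"ax":0,"ay":0,"az":0.097},{"claw":0.6,"dx":-0.02,"dy":0.104,"dz":0.3,"ax":0,"ay":0,"az":0.097},{"claw":0.6,"dx":-0.02,"dy":0.104,"dz":0.4,"ax":0,"ay":0,"az":0.097},{"claw":0.6,"dx":-0.02,"dy":0.104,"dz":0.416,"ax":0,"ay":0,"az":0.097},{"claw":0.6,"dx":-0.02,"dy":0.104,"dz":0.416,"ax":0,"ay":0,"az":0.097},{"claw":0.6,"dx":-0.02,"dy":0.104,"dz":0.416,"ax":0,"ay":0,"az":0.097},{"claw":0.6,"dx":-0.02,"dy":0.104,"dz":0.416,"ax":0,"ay":0,"az":0.097}]'; python3 -c "
from h import *
st();plan([.554,-.278,.034],-10)"
```

```text
d [-0.0153  0.1029  0.4165] a [0.0004 0.0001 0.0977]
clock: 12.0
tool_pos: [0.5557, -0.2819, 0.0922]
tcp_rot: [2.404, 2.018, 0.002]
force: [0.2, -0.6, -0.5]
finger_gap: 0.0514
grip_force: 0.0
12.0 [ 0.5557 -0.2819  0.0922] yaw -9.98 gap 0.0514 grip 0.0 F [ 0.2 -0.6 -0.5]
d [ 0.0072 -0.0051  0.1163] a [0.0022 0.0007 0.0002]
```

```bash
python3 -m jog '[{"claw":0.6,"dx":0.007,"dy":-0.005,"dz":0.05,"ax":0,"ay":0,"az":0},{"claw":0.6,"dx":0.007,"dy":-0.005,"dz":0.1,"ax":0,"ay":0,"az":0},{"claw":0.6,"dx":0.007,"dy":-0.005,"dz":0.114,"ax":0,"ay":0,"az":0},{"claw":0.6,"dx":0.007,"dy":-0.005,"dz":0.114,"ax":0,"ay":0,"az":0},{"claw":0,"dx":0.007,"dy":-0.005,"dz":0.114,"ax":0,"ay":0,"az":0},{"claw":0,"dx":0.007,"dy":-0.005,"dz":0.114,"ax":0,"ay":0,"az":0},{"claw":0,"dx":0.007,"dy":-0.005,"dz":0.114,"ax":0,"ay":0,"az":0},{"claw":0,"dx":0.007,"dy":-0.005,"dz":0.114,"ax":0,"ay":0,"az":0},{"claw":0,"dx":0.007,"dy":-0.005,"dz":0.114,"ax":0,"ay":0,"az":0},{"claw":0,"dx":0.007,"dy":-0.005,"dz":0.114,"ax":0,"ay":0,"az":0}]' 60; python3 -c "
from h import *
st()"
```

```text
clock: 13.0
tool_pos: [0.5532, -0.2782, 0.0343]
tcp_rot: [2.405, 2.018, 0.001]
force: [0.4, -0.0, 6.5]
finger_gap: 0.0127
grip_force: 59.4
13.0 [ 0.5532 -0.2782  0.0343] yaw -10.02 gap 0.0127 grip 59.4 F [ 0.4 -0.   6.5]
```

```bash
python3 -m jog '[{"claw":0,"dx":0,"dy":0,"dz":-0.03,"ax":0,"ay":0,"az":0},{"claw":0,"dx":0,"dy":0,"dz":-0.1,"ax":0,"ay":0,"az":0},{"claw":0,"dx":0,"dy":0,"dz":-0.2,"ax":0,"ay":0,"az":0},{"claw":0,"dx":0,"dy":0,"dz":-0.3,"ax":0,"ay":0,"az":0},{"claw":0,"dx":0,"dy":0,"dz":-0.36,"ax":0,"ay":0,"az":0},{"claw":0,"dx":0,"dy":0,"dz":-0.36,"ax":0,"ay":0,"az":0}]' 60; python3 -c "
from h import *
st();plan([.6037,.0728,.21],-5.6)"
```

```text
clock: 13.6
tool_pos: [0.5545, -0.2788, 0.2186]
tcp_rot: [2.401, 2.014, 0.005]
force: [0.8, 1.2, -4.8]
finger_gap: 0.0129
grip_force: 59.6
13.6 [ 0.5545 -0.2788  0.2186] yaw -10.02 gap 0.0129 grip 59.6 F [ 0.8  1.2 -4.8]
d [ 0.7096 -0.0255  0.0151] a [ 0.0052  0.0018 -0.0491]
```

```bash
python3 -m jog '[{"claw":0,"dx":0.09,"dy":-0.026,"dz":0.0,"ax":0,"ay":0,"az":-0.049},{"claw":0,"dx":0.18,"dy":-0.026,"dz":0.0,"ax":0,"ay":0,"az":-0.049},{"claw":0,"dx":0.27,"dy":-0.026,"dz":0.0,"ax":0,"ay":0,"az":-0.049},{"claw":0,"dx":0.36,"dy":-0.026,"dz":0.0,"ax":0,"ay":0,"az":-0.049},{"claw":0,"dx":0.45,"dy":-0.026,"dz":0.0,"ax":0,"ay":0,"az":-0.049},{"claw":0,"dx":0.54,"dy":-0.026,"dz":0.0,"ax":0,"ay":0,"az":-0.049},{"claw":0,"dx":0.62,"dy":-0.026,"dz":0.01,"ax":0,"ay":0,"az":-0.049},{"claw":0,"dx":0.71,"dy":-0.026,"dz":0.015,"ax":0,"ay":0,"az":-0.049},{"claw":0,"dx":0.71,"dy":-0.026,"dz":0.015,"ax":0,"ay":0,"az":-0.049},{"claw":0,"dx":0.71,"dy":-0.026,"dz":0.015,"ax":0,"ay":0,"az":-0.049}]' 60; python3 -c "
from h import *
st();plan([.6037,.0728,.049],-5.6)"
```

```text
clock: 14.6
tool_pos: [0.5998, 0.0751, 0.2034]
tcp_rot: [-2.323, -2.112, 0.005]
force: [-0.5, -0.1, -4.6]
finger_gap: 0.0128
grip_force: 59.7
14.6 [0.5998 0.0751 0.2034] yaw -5.46 gap 0.0128 grip 59.7 F [-0.5 -0.1 -4.6]
d [-0.0036  0.0092  0.3087] a [-0.0021  0.0006  0.0015]
```

```bash
python3 -m jog '[{"claw":0,"dx":-0.003,"dy":0.007,"dz":0,"ax":0,"ay":0,"az":0},{"claw":0,"dx":-0.003,"dy":0.007,"dz":0.07,"ax":0,"ay":0,"az":0},{"claw":0,"dx":-0.003,"dy":0.007,"dz":0.14,"ax":0,"ay":0,"az":0},{"claw":0,"dx":-0.003,"dy":0.007,"dz":0.2,"ax":0,"ay":0,"az":0},{"claw":0,"dx":-0.003,"dy":0.007,"dz":0.25,"ax":0,"ay":0,"az":0},{"claw":0,"dx":-0.003,"dy":0.007,"dz":0.286,"ax":0,"ay":0,"az":0},{"claw":0,"dx":-0.003,"dy":0.007,"dz":0.286,"ax":0,"ay":0,"az":0},{"claw":0,"dx":-0.003,"dy":0.007,"dz":0.286,"ax":0,"ay":0,"az":0}]' 60; python3 -c "
from h import *
st();plan([.6037,.0728,.049],-5.6)"
```

```text
clock: 15.4
tool_pos: [0.6045, 0.0712, 0.0623]
tcp_rot: [-2.329, -2.108, 0.001]
force: [0.2, -0.2, -4.4]
finger_gap: 0.0126
grip_force: 59.7
15.4 [0.6045 0.0712 0.0623] yaw -5.68 gap 0.0126 grip 59.7 F [ 0.2 -0.2 -4.4]
d [ 0.0029 -0.002   0.0267] a [-0.0004  0.0002 -0.0009]
```

```bash
python3 -m jog '[{"claw":0,"dx":0.002,"dy":-0.002,"dz":0.012,"ax":0,"ay":0,"az":0},{"claw":0,"dx":0.002,"dy":-0.002,"dz":0.02,"ax":0,"ay":0,"az":0},{"claw":0,"dx":0.002,"dy":-0.002,"dz":0.026,"ax":0,"ay":0,"az":0},{"claw":0,"dx":0.002,"dy":-0.002,"dz":0.028,"ax":0,"ay":0,"az":0},{"claw":0,"dx":0.002,"dy":-0.002,"dz":0.028,"ax":0,"ay":0,"az":0},{"claw":0,"dx":0.002,"dy":-0.002,"dz":0.028,"ax":0,"ay":0,"az":0}]' 60; python3 -c "
from h import *
st()"
```

```text
clock: 16.0
tool_pos: [0.6037, 0.0736, 0.0484]
tcp_rot: [2.327, 2.11, 0.0]
force: [0.1, -0.3, -4.4]
finger_gap: 0.0128
grip_force: 59.8
16.0 [0.6037 0.0736 0.0484] yaw -5.6 gap 0.0128 grip 59.8 F [ 0.1 -0.3 -4.4]
```

```bash
python3 -m jog '[{"claw":0,"dx":0,"dy":0,"dz":0.002,"ax":0,"ay":0,"az":0},{"claw":0.35,"dx":0,"dy":0,"dz":0.002,"ax":0,"ay":0,"az":0},{"claw":0.35,"dx":0,"dy":0,"dz":0.002,"ax":0,"ay":0,"az":0},{"claw":0.35,"dx":0,"dy":0,"dz":0.002,"ax":0,"ay":0,"az":0},{"claw":0.35,"dx":0,"dy":0,"dz":-0.02,"ax":0,"ay":0,"az":0},{"claw":0.35,"dx":0,"dy":0,"dz":-0.08,"ax":0,"ay":0,"az":0},{"claw":0.35,"dx":0,"dy":0,"dz":-0.18,"ax":0,"ay":0,"az":0},{"claw":0.6,"dx":0,"dy":0,"dz":-0.28,"ax":0,"ay":0,"az":0},{"claw":0.6,"dx":0,"dy":0,"dz":-0.36,"ax":0,"ay":0,"az":0},{"claw":0.6,"dx":0,"dy":0,"dz":-0.36,"ax":0,"ay":0,"az":0}]' 60; python3 - <<'E'
from h import *
st();plan([.4525,-.2803,.22],3.5)
a=shot('wrist');cv2.imwrite('pics/w4.png',a[0])
E
```

```text
clock: 17.0
tool_pos: [0.6071, 0.0739, 0.2357]
tcp_rot: [2.323, 2.106, 0.014]
force: [0.7, 0.2, -0.1]
finger_gap: 0.0515
grip_force: 0.0
17.0 [0.6071 0.0739 0.2357] yaw -5.61 gap 0.0515 grip 0.0 F [ 0.7  0.2 -0.1]
d [-0.7352 -0.2388  0.0271] a [ 0.007  -0.001  -0.1012]
```

View pics/w4.png

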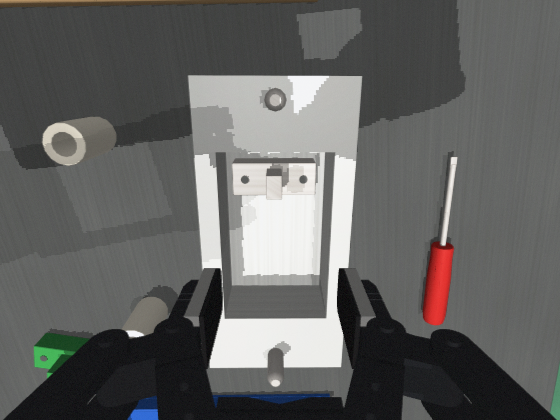

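The insert stands centred at the far end of the pocket (lug at (274,185)), with a pocket margin all round. On to B, with a numeric silhouette check of the remaining blocks on the way.

```bash
cat >> h.py <<'E'
def sil(m,img,x,y,yaw,z0=.004):
    "fit x,y,yaw of an insert to non-blue silhouette; returns overlap IoU and refined pose"
    nb=((img[...,0].astype(int)-img[...,2])<60)
    def mask(v):
        k=np.zeros(img.shape[:2],np.uint8);c,s=np.cos(v[2]),np.sin(v[2])
        for hx,hy,a,b in((.04,.016,0,.026),(.007,.011,.026,.056)):
            P=np.array([(v[0]+c*i*hx-s*j*hy,v[1]+s*i*hx+c*j*hy,z0+h) for i in(-1,1) for j in(-1,1) for h in(a,b)])
            cv2.fillConvexPoly(k,cv2.convexHull(proj(m,P).astype(np.float32)).round().astype(np.int32),1)
        return k>0
    def iou(v):
        k=mask(v);ring=cv2.dilate(k.astype(np.uint8),np.ones((15,15)))>0
        return (k&nb).sum()/max(1,((k|nb)&ring).sum())
    from scipy.optimize import minimize
    v0=np.array([x,y,np.radians(yaw)])
    r=minimize(lambda v:-iou(v),v0,method='Nelder-Mead',options=dict(initial_simplex=v0+np.array([[0,0,0],[.008,0,0],[0,.008,0],[0,0,.1]])))
    return round(iou(v0),3),round(-r.fun,3),r.x[:2].round(4),round(np.degrees(r.x[2]),1)
E
python3 - <<'E'
from h import *
import pickle
a,t=pickle.load(open('s3.pkl','rb'))
for v in [(.5540,-.278,-10),(.4522,-.2803,3.5),(.4268,-.357,1)]: print(sil(a[1],a[0],*v))
E
python3 -m jog '[{"claw":0.6,"dx":-0.1,"dy":-0.06,"dz":0.0,"ax":0,"ay":0,"az":-0.1},{"claw":0.6,"dx":-0.73,"dy":-0.24,"dz":0.0,"ax":0,"ay":0,"az":-0.1},{"claw":0.6,"dx":-0.73,"dy":-0.24,"dz":0,"ax":0,"ay":0,"az":-0.1},{"claw":0.6,"dx":-0.73,"dy":-0.24,"dz":0,"ax":0,"ay":0,"az":-0.1},{"claw":0.6,"dx":-0.73,"dy":-0.24,"dz":0,"ax":0,"ay":0,"az":-0.1},{"claw":0.6,"dx":-0.73,"dy":-0.24,"dz":0,"ax":0,"ay":0,"az":-0.1},{"claw":0.6,"dx":-0.73,"dy":-0.24,"dz":0,"ax":0,"ay":0,"az":-0.1},{"claw":0.6,"dx":-0.73,"dy":-0.24,"dz":0,"ax":0,"ay":0,"az":-0.1},{"claw":0.6,"dx":-0.73,"dy":-0.24,"dz":0,"ax":0,"ay":0,"az":-0.1},{"claw":0.6,"dx":-0.73,"dy":-0.24,"dz":0,"ax":0,"ay":0,"az":-0.1}]' 60; python3 - <<'E'
from h import *
import pickle
st();plan([.4525,-.2803,.09],3.5)
a=shot('wrist');pickle.dump(a,open('s5.pkl','wb'))
for v in [(.4522,-.2803,3.5),(.4268,-.357,1)]: print(proj(a[1],[[*v[:2],.03]]),sil(a[1],a[0],*v))
E
```

```text
(np.float64(0.946), np.float64(0.946), array([ 0.554, -0.278]), np.float64(-10.0))
(np.float64(0.926), np.float64(0.96), array([ 0.4512, -0.2796]), np.float64(3.2))
(np.float64(0.922), np.float64(0.936), array([ 0.4261, -0.3568]), np.float64(1.1))
clock: 18.05
tool_pos: [0.4476, -0.2783, 0.2274]
tcp_rot: [-2.156, -2.283, 0.0]
force: [0.5, 0.7, 0.7]
finger_gap: 0.0512
grip_force: 0.0
18.05 [ 0.4476 -0.2783  0.2274] yaw 3.27 gap 0.0512 grip 0.0 F [0.5 0.7 0.7]
d [-0.005   0.0099  0.2747] a [-0.0008 -0.0008 -0.0026]
[[284.30425203 179.24886824]] (np.float64(0.928), np.float64(0.939), array([ 0.4511, -0.28  ]), np.float64(3.3))
[[255.51714993 249.17944925]] (np.float64(0.911), np.float64(0.938), array([ 0.4273, -0.3553]), np.float64(0.3))
```

Both remaining blocks are unmoved and the check works well. Descend onto B.

```bash
python3 -m jog '[{"claw":0.6,"dx":-0.004,"dy":0.008,"dz":0.1,"ax":0,"ay":0,"az":0},{"claw":0.6,"dx":-0.004,"dy":0.008,"dz":0.2,"ax":0,"ay":0,"az":0},{"claw":0.6,"dx":-0.004,"dy":0.008,"dz":0.28,"ax":0,"ay":0,"az":0},{"claw":0.6,"dx":-0.004,"dy":0.008,"dz":0.28,"ax":0,"ay":0,"az":0},{"claw":0.6,"dx":-0.004,"dy":0.008,"dz":0.28,"ax":0,"ay":0,"az":0},{"claw":0.6,"dx":-0.004,"dy":0.008,"dz":0.28,"ax":0,"ay":0,"az":0}]' 60; python3 -c "
from h import *
st();plan([.452,-.2802,.034],3.4)"
```

```text
clock: 18.7
tool_pos: [0.4543, -0.2801, 0.0904]
tcp_rot: [2.152, 2.285, 0.001]
force: [0.3, 0.2, 0.5]
finger_gap: 0.0512
grip_force: 0.0
18.7 [ 0.4543 -0.2801  0.0904] yaw 3.45 gap 0.0512 grip 0.0 F [0.3 0.2 0.5]
d [ 0.0002 -0.0049  0.1127] a [0.0016 0.0011 0.0005]
```

```bash
python3 -m jog '[{"claw":0.6,"dx":0,"dy":-0.004,"dz":0.05,"ax":0,"ay":0,"az":0},{"claw":0.6,"dx":0,"dy":-0.004,"dz":0.1,"ax":0,"ay":0,"az":0},{"claw":0.6,"dx":0,"dy":-0.004,"dz":0.112,"ax":0,"ay":0,"az":0},{"claw":0.6,"dx":0,"dy":-0.004,"dz":0.112,"ax":0,"ay":0,"az":0},{"claw":0,"dx":0,"dy":-0.004,"dz":0.112,"ax":0,"ay":0,"az":0},{"claw":0,"dx":0,"dy":-0.004,"dz":0.112,"ax":0,"ay":0,"az":0},{"claw":0,"dx":0,"dy":-0.004,"dz":0.112,"ax":0,"ay":0,"az":0},{"claw":0,"dx":0,"dy":-0.004,"dz":0.112,"ax":0,"ay":0,"az":0},{"claw":0,"dx":0,"dy":-0.004,"dz":0.112,"ax":0,"ay":0,"az":0},{"claw":0,"dx":0,"dy":-0.004,"dz":0.112,"ax":0,"ay":0,"az":0}]' 60; python3 -c "
from h import *
st()"
python3 -m jog '[{"claw":0,"dx":0,"dy":0,"dz":-0.03,"ax":0,"ay":0,"az":0},{"claw":0,"dx":0,"dy":0,"dz":-0.1,"ax":0,"ay":0,"az":0},{"claw":0,"dx":0,"dy":0,"dz":-0.2,"ax":0,"ay":0,"az":0},{"claw":0,"dx":0,"dy":0,"dz":-0.3,"ax":0,"ay":0,"az":0},{"claw":0,"dx":0,"dy":0,"dz":-0.36,"ax":0,"ay":0,"az":0},{"claw":0,"dx":0,"dy":0,"dz":-0.36,"ax":0,"ay":0,"az":0}]' 60; python3 -c "
from h import *
st();plan([.599,.025,.21],-5.6)"
```

```text
clock: 19.7
tool_pos: [0.4507, -0.28, 0.0323]
tcp_rot: [2.155, 2.286, 0.0]
force: [0.5, 0.4, 1.4]
finger_gap: -0.0002
grip_force: 0.0
19.7 [ 0.4507 -0.28    0.0323] yaw 3.39 gap -0.0002 grip 0.0 F [0.5 0.4 1.4]
clock: 20.3
tool_pos: [0.4529, -0.2814, 0.217]
tcp_rot: [2.149, 2.28, 0.002]
force: [0.2, -0.3, -0.2]
finger_gap: -0.0001
grip_force: 0.0
20.3 [ 0.4529 -0.2814  0.217 ] yaw 3.4 gap -0.0001 grip 0.0 F [ 0.2 -0.3 -0.2]
d [0.5945 0.3278 0.0133] a [0.0044 0.0027 0.0999]
```

The gripper closed on nothing, so B was probably knocked aside. Look.

```bash
python3 - <<'E'
from h import *
import pickle
a=shot('wrist');pickle.dump(a,open('s6.pkl','wb'));cv2.imwrite('pics/w6.png',cv2.resize(a[0],(784,588)))
E
```

```text
(no output)
```

View pics/w6.png

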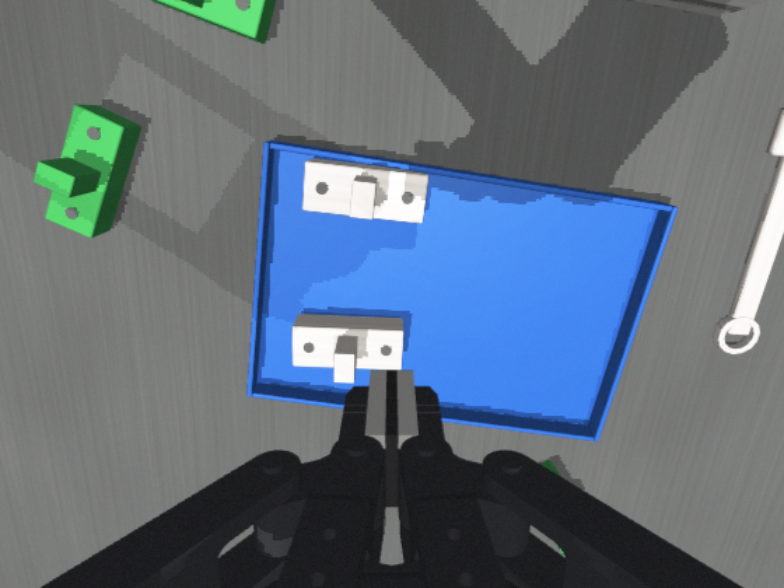

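B has been knocked to the tray's +y wall, still upright: holes at (321,188) and (407,198), lug at (363,199). C is unmoved, with its lug at (345,364).

```bash
python3 - <<'E'
from h import *
import pickle
im,m=pickle.load(open('s6.pkl','rb'))
g=lambda x,y:(x/1.4,y/1.4)
P=onz(m,g(321,188),.03);Q=onz(m,g(407,198),.03);d=Q-P;yw=np.degrees(np.arctan2(d[1],d[0]));c=(P+Q)/2
print(c,np.linalg.norm(d),yw,onz(m,g(363.5,198),.06));print(sil(m,im,*c[:2],yw),sil(m,im,.4268,-.357,1))
plan([*c[:2],.09],yw)
E
```

```text
[ 0.43434244 -0.24437295  0.03      ] 0.056210120645165576 -3.242077876485804 [ 0.43521353 -0.24297926  0.06      ]
(np.float64(0.886), np.float64(0.902), array([ 0.4344, -0.2451]), np.float64(-3.9)) (np.float64(0.859), np.float64(0.871), array([ 0.4258, -0.3559]), np.float64(0.9))
d [ 0.0751 -0.0314  0.2486] a [0.0025 0.0015 0.0737]
```

```bash
python3 -m jog '[{"claw":0.6,"dx":0.074,"dy":-0.031,"dz":0.1,"ax":0,"ay":0,"az":0.074},{"claw":0.6,"dx":0.074,"dy":-0.031,"dz":0.2,"ax":0,"ay":0,"az":0.074},{"claw":0.6,"dx":0.074,"dy":-0.031,"dz":0.25,"ax":0,"ay":0,"az":0.074},{"claw":0.6,"dx":0.074,"dy":-0.031,"dz":0.25,"ax":0,"ay":0,"az":0.074},{"claw":0.6,"dx":0.074,"dy":-0.031,"dz":0.25,"ax":0,"ay":0,"az":0.074},{"claw":0.6,"dx":0.074,"dy":-0.031,"dz":0.25,"ax":0,"ay":0,"az":0.074}]' 60; python3 -c "
from h import *
st();plan([.4347,-.244,.034],-3.4)"
```

```text
clock: 20.95
tool_pos: [0.434, -0.2447, 0.0885]
tcp_rot: [2.283, 2.156, 0.001]
force: [-0.2, -0.2, 0.5]
finger_gap: 0.0514
grip_force: 0.0
20.95 [ 0.434  -0.2447  0.0885] yaw -3.27 gap 0.0514 grip 0.0 F [-0.2 -0.2  0.5]
d [0.0015 0.0011 0.1091] a [0.001  0.0005 0.0014]
```

```bash
python3 -m jog '[{"claw":0.6,"dx":0.001,"dy":0.001,"dz":0.05,"ax":0,"ay":0,"az":0},{"claw":0.6,"dx":0.001,"dy":0.001,"dz":0.1,"ax":0,"ay":0,"az":0},{"claw":0.6,"dx":0.001,"dy":0.001,"dz":0.109,"ax":0,"ay":0,"az":0},{"claw":0.6,"dx":0.001,"dy":0.001,"dz":0.109,"ax":0,"ay":0,"az":0},{"claw":0,"dx":0.001,"dy":0.001,"dz":0.109,"ax":0,"ay":0,"az":0},{"claw":0,"dx":0.001,"dy":0.001,"dz":0.109,"ax":0,"ay":0,"az":0},{"claw":0,"dx":0.001,"dy":0.001,"dz":0.109,"ax":0,"ay":0,"az":0},{"claw":0,"dx":0.001,"dy":0.001,"dz":0.109,"ax":0,"ay":0,"az":0},{"claw":0,"dx":0.001,"dy":0.001,"dz":0.109,"ax":0,"ay":0,"az":0},{"claw":0,"dx":0.001,"dy":0.001,"dz":0.109,"ax":0,"ay":0,"az":0}]' 60; python3 -c "
from h import *
st()"
python3 -m jog '[{"claw":0,"dx":0,"dy":0,"dz":-0.03,"ax":0,"ay":0,"az":0},{"claw":0,"dx":0,"dy":0,"dz":-0.1,"ax":0,"ay":0,"az":0},{"claw":0,"dx":0,"dy":0,"dz":-0.2,"ax":0,"ay":0,"az":0},{"claw":0,"dx":0,"dy":0,"dz":-0.3,"ax":0,"ay":0,"az":0},{"claw":0,"dx":0,"dy":0,"dz":-0.36,"ax":0,"ay":0,"az":0},{"claw":0,"dx":0,"dy":0,"dz":-0.36,"ax":0,"ay":0,"az":0}]' 60; python3 -c "
from h import *
st();plan([.599,.025,.21],-5.6)"
```

```text
clock: 21.95
tool_pos: [0.4344, -0.244, 0.034]
tcp_rot: [2.282, 2.156, 0.001]
force: [-0.5, 0.1, 7.9]
finger_gap: 0.0131
grip_force: 58.7
21.95 [ 0.4344 -0.244   0.034 ] yaw -3.26 gap 0.0131 grip 58.7 F [-0.5  0.1  7.9]
clock: 22.55
tool_pos: [0.4357, -0.2446, 0.2174]
tcp_rot: [2.278, 2.152, 0.004]
force: [1.1, 0.1, -5.8]
finger_gap: 0.0129
grip_force: 59.8
22.55 [ 0.4357 -0.2446  0.2174] yaw -3.26 gap 0.0129 grip 59.8 F [ 1.1  0.1 -5.8]
d [0.5571 0.2953 0.0149] a [0.0047 0.0022 0.0259]
```

```bash
python3 -m jog '[{"claw":0,"dx":0.07,"dy":0.04,"dz":0.0,"ax":0,"ay":0,"az":0.026},{"claw":0,"dx":0.14,"dy":0.075,"dz":0.0,"ax":0,"ay":0,"az":0.026},{"claw":0,"dx":0.21,"dy":0.11,"dz":0.0,"ax":0,"ay":0,"az":0.026},{"claw":0,"dx":0.28,"dy":0.15,"dz":0.0,"ax":0,"ay":0,"az":0.026},{"claw":0,"dx":0.35,"dy":0.185,"dz":0.0,"ax":0,"ay":0,"az":0.026},{"claw":0,"dx":0.42,"dy":0.22,"dz":0.0,"ax":0,"ay":0,"az":0.026},{"claw":0,"dx":0.49,"dy":0.26,"dz":0.01,"ax":0,"ay":0,"az":0.026},{"claw":0,"dx":0.557,"dy":0.295,"dz":0.015,"ax":0,"ay":0,"az":0.026},{"claw":0,"dx":0.557,"dy":0.295,"dz":0.015,"ax":0,"ay":0,"az":0.026},{"claw":0,"dx":0.557,"dy":0.295,"dz":0.015,"ax":0,"ay":0,"az":0.026}]' 60; python3 -c "
from h import *
st();plan([.599,.025,.049],-5.6)"
```

```text
clock: 23.55
tool_pos: [0.5954, 0.0268, 0.203]
tcp_rot: [-2.324, -2.111, 0.005]
force: [0.1, -0.2, -5.3]
finger_gap: 0.0128
grip_force: 60.1
23.55 [0.5954 0.0268 0.203 ] yaw -5.5 gap 0.0128 grip 60.1 F [ 0.1 -0.2 -5.3]
d [-0.0027  0.0087  0.308 ] a [-0.0024  0.0005  0.0011]
```

```bash
python3 -m jog '[{"claw":0,"dx":-0.001,"dy":0.005,"dz":0,"ax":0,"ay":0,"az":0},{"claw":0,"dx":-0.001,"dy":0.005,"dz":0.07,"ax":0,"ay":0,"az":0},{"claw":0,"dx":-0.001,"dy":0.005,"dz":0.14,"ax":0,"ay":0,"az":0},{"claw":0,"dx":-0.001,"dy":0.005,"dz":0.2,"ax":0,"ay":0,"az":0},{"claw":0,"dx":-0.001,"dy":0.005,"dz":0.25,"ax":0,"ay":0,"az":0},{"claw":0,"dx":-0.001,"dy":0.005,"dz":0.286,"ax":0,"ay":0,"az":0},{"claw":0,"dx":-0.001,"dy":0.005,"dz":0.3,"ax":0,"ay":0,"az":0},{"claw":0,"dx":-0.001,"dy":0.005,"dz":0.306,"ax":0,"ay":0,"az":0},{"claw":0,"dx":-0.001,"dy":0.005,"dz":0.31,"ax":0,"ay":0,"az":0},{"claw":0,"dx":-0.001,"dy":0.005,"dz":0.31,"ax":0,"ay":0,"az":0}]' 60; python3 -c "
from h import *
st();plan([.599,.025,.048],-5.6)"
```

```text
clock: 24.55
tool_pos: [0.5997, 0.0252, 0.051]
tcp_rot: [2.327, 2.109, 0.002]
force: [-0.0, 0.1, -5.0]
finger_gap: 0.0131
grip_force: 60.0
24.55 [0.5997 0.0252 0.051 ] yaw -5.62 gap 0.0131 grip 60.0 F [-0.   0.1 -5. ]
d [-0.0006 -0.0013  0.0061] a [ 0.0008 -0.0001 -0.0003]
```

```bash
python3 -m jog '[{"claw":0,"dx":0,"dy":0,"dz":0.005,"ax":0,"ay":0,"az":0},{"claw":0,"dx":0,"dy":0,"dz":0.007,"ax":0,"ay":0,"az":0},{"claw":0.35,"dx":0,"dy":0,"dz":0.007,"ax":0,"ay":0,"az":0},{"claw":0.35,"dx":0,"dy":0,"dz":0.007,"ax":0,"ay":0,"az":0},{"claw":0.35,"dx":0,"dy":0,"dz":0.007,"ax":0,"ay":0,"az":0},{"claw":0.35,"dx":0,"dy":0,"dz":-0.03,"ax":0,"ay":0,"az":0},{"claw":0.35,"dx":0,"dy":0,"dz":-0.12,"ax":0,"ay":0,"az":0},{"claw":0.35,"dx":0,"dy":0,"dz":-0.22,"ax":0,"ay":0,"az":0},{"claw":0.6,"dx":0,"dy":0,"dz":-0.32,"ax":0,"ay":0,"az":0},{"claw":0.6,"dx":0,"dy":0,"dz":-0.36,"ax":0,"ay":0,"az":0}]' 60; python3 - <<'E'
from h import *
st();plan([.4265,-.3568,.22],1)
E
```

```text
clock: 25.55
tool_pos: [0.6013, 0.0256, 0.2358]
tcp_rot: [2.324, 2.107, 0.009]
force: [-0.0, -0.0, 0.4]
finger_gap: 0.0514
grip_force: 0.0
25.55 [0.6013 0.0256 0.2358] yaw -5.6 gap 0.0514 grip 0.0 F [-0.  -0.   0.4]
d [-0.7952 -0.2735  0.0288] a [ 0.0046 -0.0004 -0.0733]
```

```bash
python3 -m jog '[{"claw":0.6,"dx":-0.1,"dy":-0.06,"dz":0.0,"ax":0,"ay":0,"az":-0.073},{"claw":0.6,"dx":-0.795,"dy":-0.27,"dz":0.0,"ax":0,"ay":0,"az":-0.073},{"claw":0.6,"dx":-0.795,"dy":-0.27,"dz":0,"ax":0,"ay":0,"az":-0.073},{"claw":0.6,"dx":-0.795,"dy":-0.27,"dz":0,"ax":0,"ay":0,"az":-0.073},{"claw":0.6,"dx":-0.795,"dy":-0.27,"dz":0,"ax":0,"ay":0,"az":-0.073},{"claw":0.6,"dx":-0.795,"dy":-0.27,"dz":0,"ax":0,"ay":0,"az":-0.073},{"claw":0.6,"dx":-0.795,"dy":-0.27,"dz":0,"ax":0,"ay":0,"az":-0.073},{"claw":0.6,"dx":-0.795,"dy":-0.27,"dz":0,"ax":0,"ay":0,"az":-0.073},{"claw":0.6,"dx":-0.795,"dy":-0.27,"dz":0,"ax":0,"ay":0,"az":-0.073},{"claw":0.6,"dx":-0.795,"dy":-0.27,"dz":0,"ax":0,"ay":0,"az":-0.073}]' 60; python3 -m jog '[{"claw":0.6,"dx":0,"dy":0,"dz":0,"ax":0,"ay":0,"az":0},{"claw":0.6,"dx":0,"dy":0,"dz":0,"ax":0,"ay":0,"az":0}]'; python3 - <<'E'
from h import *
import pickle
st();plan([.4265,-.3568,.034],1)
a=shot('wrist')
print(sil(a[1],a[0],.4265,-.3568,1))
E
```

```text
clock: 26.55
tool_pos: [0.4247, -0.3595, 0.2304]
tcp_rot: [2.206, 2.236, -0.001]
force: [-0.6, -0.7, -0.3]
finger_gap: 0.0511
grip_force: 0.0
clock: 26.75
tool_pos: [0.4263, -0.3559, 0.2302]
tcp_rot: [-2.202, -2.241, -0.001]
force: [0.6, -0.1, -0.6]
finger_gap: 0.0517
grip_force: 0.0
26.75 [ 0.4263 -0.3559  0.2302] yaw 1.01 gap 0.0517 grip 0.0 F [ 0.6 -0.1 -0.6]
d [-1.900e-03  3.000e-04  3.924e-01] a [ 0.     -0.0003  0.0001]
(np.float64(0.932), np.float64(0.96), array([ 0.4268, -0.3561]), np.float64(1.6))
```

```bash
python3 -m jog '[{"claw":0.6,"dx":-0.001,"dy":0.001,"dz":0.1,"ax":0,"ay":0,"az":0},{"claw":0.6,"dx":-0.001,"dy":0.001,"dz":0.2,"ax":0,"ay":0,"az":0},{"claw":0.6,"dx":-0.001,"dy":0.001,"dz":0.28,"ax":0,"ay":0,"az":0},{"claw":0.6,"dx":-0.001,"dy":0.001,"dz":0.34,"ax":0,"ay":0,"az":0},{"claw":0.6,"dx":-0.001,"dy":0.001,"dz":0.38,"ax":0,"ay":0,"az":0},{"claw":0.6,"dx":-0.001,"dy":0.001,"dz":0.391,"ax":0,"ay":0,"az":0},{"claw":0.6,"dx":-0.001,"dy":0.001,"dz":0.391,"ax":0,"ay":0,"az":0},{"claw":0.6,"dx":-0.001,"dy":0.001,"dz":0.391,"ax":0,"ay":0,"az":0}]'; python3 -m jog '[{"claw":0,"dx":0,"dy":0,"dz":0,"ax":0,"ay":0,"az":0},{"claw":0,"dx":0,"dy":0,"dz":0,"ax":0,"ay":0,"az":0},{"claw":0,"dx":0,"dy":0,"dz":0,"ax":0,"ay":0,"az":0},{"claw":0,"dx":0,"dy":0,"dz":0,"ax":0,"ay":0,"az":0},{"claw":0,"dx":0,"dy":0,"dz":0,"ax":0,"ay":0,"az":0},{"claw":0,"dx":0,"dy":0,"dz":0,"ax":0,"ay":0,"az":0}]' 60; python3 -c "
from h import *
st();plan([.5943,-.0228,.215],-5.6)"
```

```text
clock: 27.6
tool_pos: [0.4273, -0.3575, 0.0358]
tcp_rot: [2.201, 2.24, 0.0]
force: [-0.6, -0.6, -0.1]
finger_gap: 0.051
grip_force: 0.0
clock: 28.2
tool_pos: [0.4269, -0.3579, 0.0358]
tcp_rot: [2.202, 2.239, 0.0]
force: [0.4, -0.7, 6.2]
finger_gap: 0.0128
grip_force: 60.2
28.2 [ 0.4269 -0.3579  0.0358] yaw 0.96 gap 0.0128 grip 60.2 F [ 0.4 -0.7  6.2]
d [ 0.6642  0.3463 -0.3586] a [0.0008 0.0006 0.0729]
```

```bash
python3 -m jog '[{"claw":0,"dx":0,"dy":0,"dz":-0.03,"ax":0,"ay":0,"az":0},{"claw":0,"dx":0,"dy":0,"dz":-0.1,"ax":0,"ay":0,"az":0},{"claw":0,"dx":0,"dy":0,"dz":-0.2,"ax":0,"ay":0,"az":0},{"claw":0,"dx":0,"dy":0,"dz":-0.3,"ax":0,"ay":0,"az":0},{"claw":0,"dx":0.03,"dy":0.02,"dz":-0.36,"ax":0,"ay":0,"az":0},{"claw":0,"dx":0.1,"dy":0.06,"dz":-0.36,"ax":0,"ay":0,"az":0.03},{"claw":0,"dx":0.18,"dy":0.1,"dz":-0.36,"ax":0,"ay":0,"az":0.073},{"claw":0,"dx":0.26,"dy":0.14,"dz":-0.36,"ax":0,"ay":0,"az":0.073},{"claw":0,"dx":0.34,"dy":0.18,"dz":-0.36,"ax":0,"ay":0,"az":0.073},{"claw":0,"dx":0.42,"dy":0.22,"dz":-0.36,"ax":0,"ay":0,"az":0.073}]' 60;  python3 -c "
from h import *
st();plan([.5943,-.0228,.215],-5.6)"
```

```text
clock: 29.2
tool_pos: [0.5328, -0.1439, 0.2156]
tcp_rot: [2.328, 2.11, -0.0]
force: [0.5, -0.8, -3.9]
finger_gap: 0.013
grip_force: 59.2
29.2 [ 0.5328 -0.1439  0.2156] yaw -5.62 gap 0.013 grip 59.2 F [ 0.5 -0.8 -3.9]
d [0.2531 0.0987 0.0012] a [ 0.      0.     -0.0003]
```

```bash
python3 -m jog '[{"claw":0,"dx":0.08,"dy":0.03,"dz":0,"ax":0,"ay":0,"az":0},{"claw":0,"dx":0.16,"dy":0.06,"dz":0,"ax":0,"ay":0,"az":0},{"claw":0,"dx":0.23,"dy":0.09,"dz":0,"ax":0,"ay":0,"az":0},{"claw":0,"dx":0.253,"dy":0.099,"dz":0,"ax":0,"ay":0,"az":0},{"claw":0,"dx":0.253,"dy":0.099,"dz":0,"ax":0,"ay":0,"az":0},{"claw":0,"dx":0.253,"dy":0.099,"dz":0,"ax":0,"ay":0,"az":0}]' 60;  python3 -c "
from h import *
st();plan([.5943,-.0228,.05],-5.6)"
```

```text
clock: 29.8
tool_pos: [0.5937, -0.025, 0.2149]
tcp_rot: [-2.327, -2.111, 0.002]
force: [-0.4, -0.0, -5.0]
finger_gap: 0.0129
grip_force: 59.2
29.8 [ 0.5937 -0.025   0.2149] yaw -5.57 gap 0.0129 grip 59.2 F [-0.4 -0.  -5. ]
d [0.0047 0.0011 0.3297] a [-0.0006  0.0004  0.0003]
```

```bash
python3 -m jog '[{"claw":0,"dx":0.003,"dy":0.001,"dz":0.05,"ax":0,"ay":0,"az":0},{"claw":0,"dx":0.003,"dy":0.001,"dz":0.12,"ax":0,"ay":0,"az":0},{"claw":0,"dx":0.003,"dy":0.001,"dz":0.18,"ax":0,"ay":0,"az":0},{"claw":0,"dx":0.003,"dy":0.001,"dz":0.24,"ax":0,"ay":0,"az":0},{"claw":0,"dx":0.003,"dy":0.001,"dz":0.28,"ax":0,"ay":0,"az":0},{"claw":0,"dx":0.003,"dy":0.001,"dz":0.31,"ax":0,"ay":0,"az":0},{"claw":0,"dx":0.003,"dy":0.001,"dz":0.323,"ax":0,"ay":0,"az":0},{"claw":0,"dx":0.003,"dy":0.001,"dz":0.323,"ax":0,"ay":0,"az":0},{"claw":0,"dx":0.003,"dy":0.001,"dz":0.323,"ax":0,"ay":0,"az":0},{"claw":0,"dx":0.003,"dy":0.001,"dz":0.323,"ax":0,"ay":0,"az":0}]' 60; python3 -c "
from h import *
st();plan([.5943,-.0228,.0495],-5.6)"
```

```text
clock: 30.8
tool_pos: [0.596, -0.0233, 0.0544]
tcp_rot: [2.326, 2.109, 0.002]
force: [0.6, -0.4, -4.1]
finger_gap: 0.0131
grip_force: 59.1
30.8 [ 0.596  -0.0233  0.0544] yaw -5.61 gap 0.0131 grip 59.1 F [ 0.6 -0.4 -4.1]
d [ 0.0006 -0.0034  0.0098] a [ 0.0012 -0.     -0.0001]
```

Release, rise and step toward +y so the camera can see the board too, then view.

```bash
python3 -m jog '[{"claw":0,"dx":0,"dy":-0.003,"dz":0.006,"ax":0,"ay":0,"az":0},{"claw":0,"dx":0,"dy":-0.003,"dz":0.01,"ax":0,"ay":0,"az":0},{"claw":0.35,"dx":0,"dy":-0.003,"dz":0.01,"ax":0,"ay":0,"az":0},{"claw":0.35,"dx":0,"dy":-0.003,"dz":0.01,"ax":0,"ay":0,"az":0},{"claw":0.35,"dx":0,"dy":-0.003,"dz":0.01,"ax":0,"ay":0,"az":0},{"claw":0.35,"dx":0,"dy":-0.003,"dz":-0.03,"ax":0,"ay":0,"az":0},{"claw":0.35,"dx":0,"dy":-0.003,"dz":-0.12,"ax":0,"ay":0,"az":0},{"claw":0.35,"dx":0,"dy":-0.003,"dz":-0.22,"ax":0,"ay":0,"az":0},{"claw":0.6,"dx":0,"dy":-0.003,"dz":-0.32,"ax":0,"ay":0,"az":0},{"claw":0.6,"dx":0,"dy":-0.003,"dz":-0.42,"ax":0,"ay":0,"az":0}]' 60; python3 - <<'E'
from h import *
st();plan([.5055,.26,.30],0)
E
```

```text
clock: 31.8
tool_pos: [0.5933, -0.023, 0.2653]
tcp_rot: [2.327, 2.11, 0.0]
force: [1.5, -0.3, -0.7]
finger_gap: 0.0512
grip_force: 0.0
31.8 [ 0.5933 -0.023   0.2653] yaw -5.6 gap 0.0512 grip 0.0 F [ 1.5 -0.3 -0.7]
d [ 0.5461 -0.23   -0.0694] a [ 0.0001  0.     -0.0622]
```

```bash
python3 -m jog '[{"claw":1,"dx":0.64,"dy":-0.24,"dz":-0.05,"ax":0,"ay":0,"az":-1},{"claw":1,"dx":0.64,"dy":-0.24,"dz":-0.05,"ax":0,"ay":0,"az":-1},{"claw":1,"dx":0.64,"dy":-0.24,"dz":-0.05,"ax":0,"ay":0,"az":-1},{"claw":1,"dx":0.64,"dy":-0.24,"dz":-0.05,"ax":0,"ay":0,"az":-1},{"claw":1,"dx":0.64,"dy":-0.24,"dz":-0.05,"ax":0,"ay":0,"az":-1},{"claw":1,"dx":0.64,"dy":-0.24,"dz":-0.05,"ax":0,"ay":0,"az":-1},{"claw":1,"dx":0.64,"dy":-0.24,"dz":-0.05,"ax":0,"ay":0,"az":-1},{"claw":1,"dx":0.64,"dy":-0.24,"dz":-0.05,"ax":0,"ay":0,"az":-1},{"claw":1,"dx":0.64,"dy":-0.24,"dz":-0.05,"ax":0,"ay":0,"az":-1},{"claw":1,"dx":0.64,"dy":-0.24,"dz":-0.05,"ax":0,"ay":0,"az":-1}]'; python3 -m jog '[{"claw":1,"dx":0,"dy":0,"dz":0,"ax":0,"ay":0,"az":-0.05},{"claw":1,"dx":0,"dy":0,"dz":0,"ax":0,"ay":0,"az":-0.05},{"claw":1,"dx":0,"dy":0,"dz":0,"ax":0,"ay":0,"az":-0.05}]'; python3 - <<'E'
from h import *
import pickle
st();plan([.5057,.3104,.0385],84.66)
a=shot('wrist');t=shot('top');pickle.dump((a,t),open('s7.pkl','wb'))
o=np.zeros((600,800,3),np.uint8);o[:420,:560]=a[0];c=cv2.resize(t[0][130:230,175:310],(243,180),interpolation=cv2.INTER_CUBIC);o[420:,:243]=c
cv2.imwrite('pics/w7.png',o)
E
```

```text
clock: 32.8
tool_pos: [0.5051, 0.3078, 0.2882]
tcp_rot: [-0.253, -3.131, 0.0]
force: [-1.2, 0.8, -0.7]
finger_gap: 0.0851
grip_force: 0.0
clock: 33.1
tool_pos: [0.5054, 0.3072, 0.2882]
tcp_rot: [0.145, 3.138, -0.0]
force: [-0.5, 0.2, 0.0]
finger_gap: 0.0851
grip_force: 0.0
33.1 [0.5054 0.3072 0.2882] yaw 84.69 gap 0.0851 grip 0.0 F [-0.5  0.2  0. ]
d [1.000e-04 6.400e-03 4.995e-01] a [-0.      0.      0.0004]
```

View pics/w7.png

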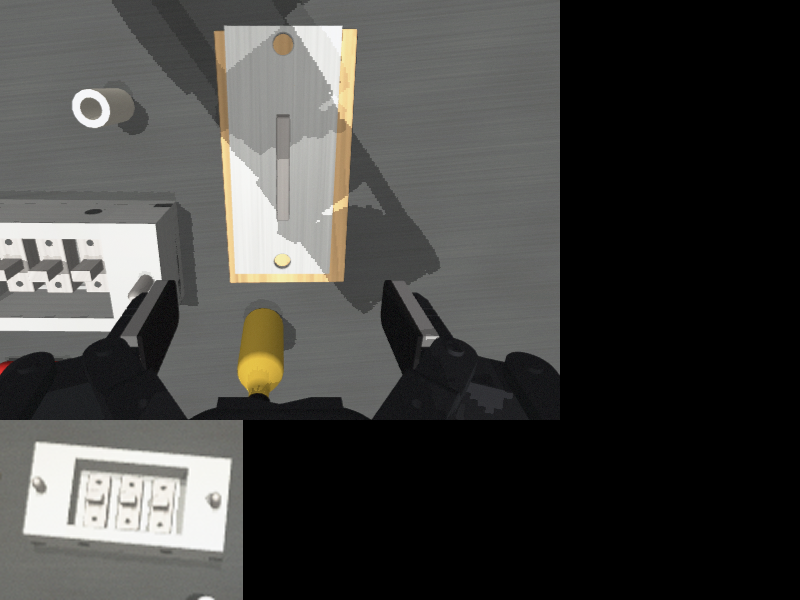

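All three inserts stand in the pocket. The cover is on the board with its handle from (283,116) to (283,219) and holes at (283,44) and (282,260); next I check that it has not moved.

```bash
python3 - <<'E'
from h import *
import pickle
(im,m),_=pickle.load(open('s7.pkl','rb'))
for p,q,z in[((283,116),(283,219.5),.066),((283,44),(282.3,260),.026)]:
    A=onz(m,p,z);B=onz(m,q,z);d=B-A;print(A.round(4),B.round(4),((A+B)/2).round(4),np.linalg.norm(d).round(4),np.degrees(np.arctan2(d[1],d[0])).round(2))
E
```

```text
[0.451  0.3165 0.066 ] [0.5601 0.3067 0.066 ] [0.5055 0.3116 0.066 ] 0.1095 -5.11
[0.3823 0.3231 0.026 ] [0.6295 0.3001 0.026 ] [0.5059 0.3116 0.026 ] 0.2482 -5.32
```

```bash
python3 -m jog '[{"claw":1,"dx":0,"dy":0.006,"dz":0.1,"ax":0,"ay":0,"az":0},{"claw":1,"dx":0,"dy":0.006,"dz":0.2,"ax":0,"ay":0,"az":0},{"claw":1,"dx":0,"dy":0.006,"dz":0.3,"ax":0,"ay":0,"az":0},{"claw":1,"dx":0,"dy":0.006,"dz":0.38,"ax":0,"ay":0,"az":0},{"claw":1,"dx":0,"dy":0.006,"dz":0.44,"ax":0,"ay":0,"az":0},{"claw":1,"dx":0,"dy":0.006,"dz":0.48,"ax":0,"ay":0,"az":0},{"claw":1,"dx":0,"dy":0.006,"dz":0.495,"ax":0,"ay":0,"az":0},{"claw":1,"dx":0,"dy":0.006,"dz":0.495,"ax":0,"ay":0,"az":0},{"claw":1,"dx":0,"dy":0.006,"dz":0.495,"ax":0,"ay":0,"az":0},{"claw":1,"dx":0,"dy":0.006,"dz":0.495,"ax":0,"ay":0,"az":0}]'; python3 -c "
from h import *
st();plan([.5057,.3107,.0382],84.66)"
```

```text
clock: 34.2
tool_pos: [0.5066, 0.3108, 0.0422]
tcp_rot: [0.142, 3.136, 0.002]
force: [-1.0, -0.1, 0.6]
finger_gap: 0.0855
grip_force: 0.0
34.2 [0.5066 0.3108 0.0422] yaw 84.83 gap 0.0855 grip 0.0 F [-1.  -0.1  0.6]
d [ 0.0019 -0.0003  0.008 ] a [0.0009 0.0012 0.0019]
```

```bash
python3 -m jog '[{"claw":1,"dx":0.001,"dy":0,"dz":0.006,"ax":0,"ay":0,"az":0},{"claw":0,"dx":0.001,"dy":0,"dz":0.006,"ax":0,"ay":0,"az":0},{"claw":0,"dx":0.001,"dy":0,"dz":0.006,"ax":0,"ay":0,"az":0},{"claw":0,"dx":0.001,"dy":0,"dz":0.006,"ax":0,"ay":0,"az":0},{"claw":0,"dx":0.001,"dy":0,"dz":0.006,"ax":0,"ay":0,"az":0},{"claw":0,"dx":0.001,"dy":0,"dz":0.006,"ax":0,"ay":0,"az":0},{"claw":0,"dx":0.001,"dy":0,"dz":0.006,"ax":0,"ay":0,"az":0},{"claw":0,"dx":0.001,"dy":0,"dz":0.006,"ax":0,"ay":0,"az":0},{"claw":0,"dx":0.001,"dy":0,"dz":0.006,"ax":0,"ay":0,"az":0}]' 60; python3 -c "
from h import *
st()"; python3 -m jog '[{"claw":0,"dx":0,"dy":0,"dz":-0.01,"ax":0,"ay":0,"az":0},{"claw":0,"dx":0,"dy":0,"dz":-0.04,"ax":0,"ay":0,"az":0},{"claw":0,"dx":0,"dy":0,"dz":-0.1,"ax":0,"ay":0,"az":0},{"claw":0,"dx":0,"dy":0,"dz":-0.18,"ax":0,"ay":0,"az":0},{"claw":0,"dx":0,"dy":0,"dz":-0.26,"ax":0,"ay":0,"az":0},{"claw":0,"dx":0,"dy":0,"dz":-0.34,"ax":0,"ay":0,"az":0},{"claw":0,"dx":0,"dy":0,"dz":-0.42,"ax":0,"ay":0,"az":0},{"claw":0,"dx":0,"dy":0,"dz":-0.46,"ax":0,"ay":0,"az":0},{"claw":0,"dx":0,"dy":0,"dz":-0.46,"ax":0,"ay":0,"az":0}]' 60; python3 -c "
from h import *
st();plan([.599,.025,.25],-5.6)"
```

```text
clock: 35.1
tool_pos: [0.5053, 0.3104, 0.0379]
tcp_rot: [0.142, 3.138, 0.001]
force: [-1.3, 0.7, 2.8]
finger_gap: 0.0129
grip_force: 59.3
35.1 [0.5053 0.3104 0.0379] yaw 84.83 gap 0.0129 grip 59.3 F [-1.3  0.7  2.8]
clock: 36.0
tool_pos: [0.5064, 0.3108, 0.2717]
tcp_rot: [0.141, 3.133, 0.005]
force: [0.3, -0.0, -7.5]
finger_gap: 0.013
grip_force: 59.4
36.0 [0.5064 0.3108 0.2717] yaw 84.84 gap 0.013 grip 59.4 F [ 0.3 -0.  -7.5]
d [-0.2357 -0.5529  0.0427] a [4.1000e-03 7.0000e-04 1.0049e+00]
```

```bash
python3 -m jog '[{"claw":0,"dx":-0.02,"dy":-0.06,"dz":0,"ax":0,"ay":0,"az":0.06},{"claw":0,"dx":-0.05,"dy":-0.12,"dz":0,"ax":0,"ay":0,"az":0.14},{"claw":0,"dx":-0.08,"dy":-0.19,"dz":0,"ax":0,"ay":0,"az":0.22},{"claw":0,"dx":-0.11,"dy":-0.26,"dz":0,"ax":0,"ay":0,"az":0.3},{"claw":0,"dx":-0.14,"dy":-0.33,"dz":0,"ax":0,"ay":0,"az":0.38},{"claw":0,"dx":-0.17,"dy":-0.4,"dz":0,"ax":0,"ay":0,"az":0.46},{"claw":0,"dx":-0.2,"dy":-0.47,"dz":0,"ax":0,"ay":0,"az":0.54},{"claw":0,"dx":-0.22,"dy":-0.52,"dz":0,"ax":0,"ay":0,"az":0.62},{"claw":0,"dx":-0.236,"dy":-0.553,"dz":0,"ax":0,"ay":0,"az":0.7},{"claw":0,"dx":-0.236,"dy":-0.553,"dz":0,"ax":0,"ay":0,"az":0.76}]'; python3 -c "
from h import *
st();plan([.5993,.025,.19],-5.65)"
```

```text
clock: 37.0
tool_pos: [0.5972, 0.0216, 0.2656]
tcp_rot: [-1.889, -2.508, 0.004]
force: [-0.6, 0.7, -6.8]
finger_gap: 0.0132
grip_force: 59.6
37.0 [0.5972 0.0216 0.2656] yaw 16.02 gap 0.0132 grip 59.6 F [-0.6  0.7 -6.8]
d [0.0054 0.0065 0.1511] a [-0.0021  0.0006  0.2408]
```

```bash
python3 -m jog '[{"claw":0,"dx":0.004,"dy":0.004,"dz":0,"ax":0,"ay":0,"az":0.08},{"claw":0,"dx":0.004,"dy":0.004,"dz":0,"ax":0,"ay":0,"az":0.16},{"claw":0,"dx":0.004,"dy":0.004,"dz":0.04,"ax":0,"ay":0,"az":0.22},{"claw":0,"dx":0.004,"dy":0.004,"dz":0.09,"ax":0,"ay":0,"az":0.241},{"claw":0,"dx":0.004,"dy":0.004,"dz":0.13,"ax":0,"ay":0,"az":0.241},{"claw":0,"dx":0.004,"dy":0.004,"dz":0.16,"ax":0,"ay":0,"az":0.241},{"claw":0,"dx":0.004,"dy":0.004,"dz":0.17,"ax":0,"ay":0,"az":0.241},{"claw":0,"dx":0.004,"dy":0.004,"dz":0.17,"ax":0,"ay":0,"az":0.241},{"claw":0,"dx":0.004,"dy":0.004,"dz":0.17,"ax":0,"ay":0,"az":0.241},{"claw":0,"dx":0.004,"dy":0.004,"dz":0.17,"ax":0,"ay":0,"az":0.241}]'; python3 -c "
from h import *
st();plan([.5993,.025,.15],-5.65)"
```

```text
clock: 38.0
tool_pos: [0.5999, 0.0268, 0.1838]
tcp_rot: [2.32, 2.117, 0.002]
force: [-0.5, 0.8, -7.1]
finger_gap: 0.0129
grip_force: 59.6
38.0 [0.5999 0.0268 0.1838] yaw -5.25 gap 0.0129 grip 59.6 F [-0.5  0.8 -7.1]
d [-0.0037 -0.0011  0.0676] a [ 0.0011 -0.0001  0.0045]
```

```bash
python3 -m jog '[{"claw":0,"dx":-0.003,"dy":-0.001,"dz":0.02,"ax":0,"ay":0,"az":0.005},{"claw":0,"dx":-0.003,"dy":-0.001,"dz":0.04,"ax":0,"ay":0,"az":0.005},{"claw":0,"dx":-0.003,"dy":-0.001,"dz":0.06,"ax":0,"ay":0,"az":0.005},{"claw":0,"dx":-0.003,"dy":-0.001,"dz":0.064,"ax":0,"ay":0,"az":0.005},{"claw":0,"dx":-0.003,"dy":-0.001,"dz":0.064,"ax":0,"ay":0,"az":0.005},{"claw":0,"dx":-0.003,"dy":-0.001,"dz":0.064,"ax":0,"ay":0,"az":0.005},{"claw":0,"dx":-0.003,"dy":-0.001,"dz":0.064,"ax":0,"ay":0,"az":0.005}]'; python3 - <<'E'
from h import *
st();plan([.5993,.025,.125],-5.65)
a=shot('wrist')
cv2.imwrite('pics/w8.png',cv2.resize(a[0][0:330,140:440],(545,600),interpolation=cv2.INTER_CUBIC))
E
```

```text
clock: 38.7
tool_pos: [0.599, 0.0253, 0.1511]
tcp_rot: [2.329, 2.108, 0.001]
force: [0.5, -0.6, -7.4]
finger_gap: 0.0128
grip_force: 59.6
38.7 [0.599  0.0253 0.1511] yaw -5.7 gap 0.0128 grip 59.6 F [ 0.5 -0.6 -7.4]
d [-0.0006  0.0007  0.0523] a [ 0.0005 -0.0001 -0.0006]
```

View pics/w8.png

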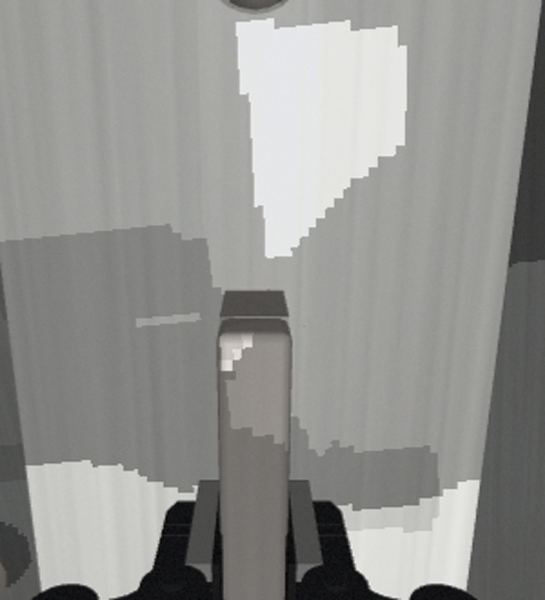

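The wrist view only shows the plate, level in the grip, with the hole edge at the top of the frame. I lower in small steps and watch the force.

```bash
python3 -m jog '[{"claw":0,"dx":0,"dy":0,"dz":0.01,"ax":0,"ay":0,"az":0},{"claw":0,"dx":0,"dy":0,"dz":0.02,"ax":0,"ay":0,"az":0},{"claw":0,"dx":0,"dy":0,"dz":0.03,"ax":0,"ay":0,"az":0},{"claw":0,"dx":0,"dy":0,"dz":0.038,"ax":0,"ay":0,"az":0},{"claw":0,"dx":0,"dy":0,"dz":0.038,"ax":0,"ay":0,"az":0}]'; python3 -c "
from h import *
st()"; python3 -m jog '[{"claw":0,"dx":0,"dy":0,"dz":0.005,"ax":0,"ay":0,"az":0},{"claw":0,"dx":0,"dy":0,"dz":0.01,"ax":0,"ay":0,"az":0},{"claw":0,"dx":0,"dy":0,"dz":0.014,"ax":0,"ay":0,"az":0},{"claw":0,"dx":0,"dy":0,"dz":0.014,"ax":0,"ay":0,"az":0}]'; python3 -c "
from h import *
st()"
```

```text
clock: 39.25
tool_pos: [0.598, 0.0253, 0.1308]
tcp_rot: [-2.328, -2.108, 0.002]
force: [-0.2, 0.5, -7.0]
finger_gap: 0.0134
grip_force: 59.6
39.25 [0.598  0.0253 0.1308] yaw -5.7 gap 0.0134 grip 59.6 F [-0.2  0.5 -7. ]
clock: 39.65
tool_pos: [0.5984, 0.0253, 0.1245]
tcp_rot: [-2.329, -2.108, 0.001]
force: [-0.9, -1.3, -6.8]
finger_gap: 0.0128
grip_force: 59.6
39.65 [0.5984 0.0253 0.1245] yaw -5.7 gap 0.0128 grip 59.6 F [-0.9 -1.3 -6.8]
```

Free over the pillars (underside at about 0.104). Continue down to the seat, which is at TCP 0.100.

```bash
python3 -m jog '[{"claw":0,"dx":0,"dy":0,"dz":0.01,"ax":0,"ay":0,"az":0},{"claw":0,"dx":0,"dy":0,"dz":0.02,"ax":0,"ay":0,"az":0},{"claw":0,"dx":0,"dy":0,"dz":0.03,"ax":0,"ay":0,"az":0},{"claw":0,"dx":0,"dy":0,"dz":0.038,"ax":0,"ay":0,"az":0},{"claw":0,"dx":0,"dy":0,"dz":0.044,"ax":0,"ay":0,"az":0},{"claw":0,"dx":0,"dy":0,"dz":0.046,"ax":0,"ay":0,"az":0},{"claw":0,"dx":0,"dy":0,"dz":0.046,"ax":0,"ay":0,"az":0}]'; python3 -c "
from h import *
st()"
```

```text
clock: 40.35
tool_pos: [0.5985, 0.0253, 0.1016]
tcp_rot: [-2.329, -2.108, 0.0]
force: [0.3, -0.7, -7.1]
finger_gap: 0.013
grip_force: 59.6
40.35 [0.5985 0.0253 0.1016] yaw -5.7 gap 0.013 grip 59.6 F [ 0.3 -0.7 -7.1]
```

```bash
python3 -m jog '[{"claw":0,"dx":0,"dy":0,"dz":0.002,"ax":0,"ay":0,"az":0},{"claw":0,"dx":0,"dy":0,"dz":0.004,"ax":0,"ay":0,"az":0},{"claw":0,"dx":0,"dy":0,"dz":0.004,"ax":0,"ay":0,"az":0}]'; python3 -c "
from h import *
st()"; python3 -m jog '[{"claw":1,"dx":0,"dy":0,"dz":0,"ax":0,"ay":0,"az":0},{"claw":1,"dx":0,"dy":0,"dz":0,"ax":0,"ay":0,"az":0},{"claw":1,"dx":0,"dy":0,"dz":0,"ax":0,"ay":0,"az":0},{"claw":1,"dx":0,"dy":0,"dz":0,"ax":0,"ay":0,"az":0},{"claw":1,"dx":0,"dy":0,"dz":-0.06,"ax":0,"ay":0,"az":0},{"claw":1,"dx":0,"dy":0,"dz":-0.14,"ax":0,"ay":0,"az":0},{"claw":1,"dx":0,"dy":0,"dz":-0.22,"ax":0,"ay":0,"az":0},{"claw":1,"dx":0,"dy":0,"dz":-0.28,"ax":0,"ay":0,"az":0},{"claw":1,"dx":0,"dy":0,"dz":-0.28,"ax":0,"ay":0,"az":0},{"claw":1,"dx":0,"dy":0,"dz":-0.28,"ax":0,"ay":0,"az":0}]'
python3 - <<'E'
from h import *
import pickle
st();a=shot('wrist');pickle.dump(a,open('s9.pkl','wb'))
cv2.imwrite('pics/w9.png',cv2.resize(a[0],(784,588),interpolation=cv2.INTER_CUBIC))
E
```

```text
clock: 40.65
tool_pos: [0.5988, 0.0253, 0.1]
tcp_rot: [2.329, 2.108, 0.001]
force: [0.7, -0.9, -5.5]
finger_gap: 0.013
grip_force: 59.8
40.65 [0.5988 0.0253 0.1   ] yaw -5.7 gap 0.013 grip 59.8 F [ 0.7 -0.9 -5.5]
clock: 41.65
tool_pos: [0.5988, 0.0253, 0.2404]
tcp_rot: [2.328, 2.108, 0.002]
force: [-0.1, -0.4, -0.2]
finger_gap: 0.0851
grip_force: 0.0
41.65 [0.5988 0.0253 0.2404] yaw -5.7 gap 0.0851 grip 0.0 F [-0.1 -0.4 -0.2]
```

View pics/w9.png

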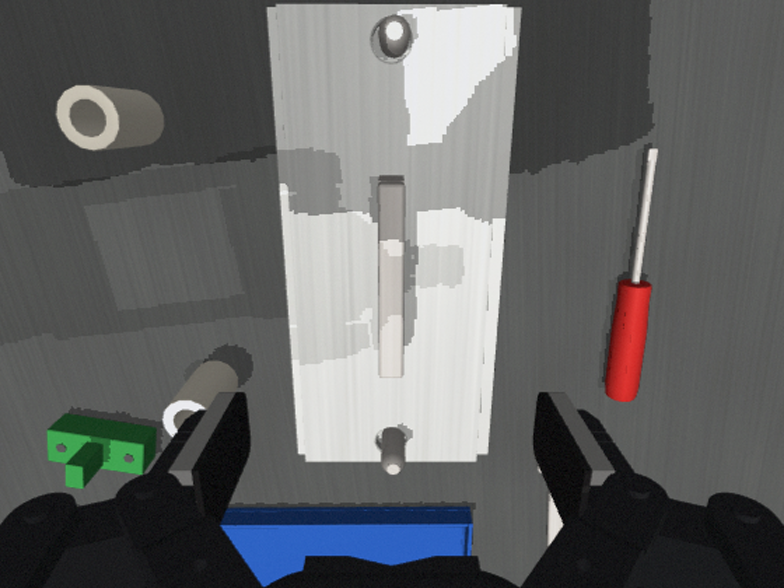

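The cover is seated over both pillars: tops at (396,30) and (393,468), handle centred. The left sleeve's top ring is at (88,118).

```bash
python3 - <<'E'
from h import *
import pickle
im,m=pickle.load(open('s9.pkl','rb'));g=lambda x,y:(x/1.4,y/1.4)
A=onz(m,g(393,469),.118);B=onz(m,g(396,30),.118);print(A,B,(A+B)/2,np.linalg.norm(A-B))
A=onz(m,g(391.5,377),.128);B=onz(m,g(391.5,182),.128);print('bar',(A+B)/2,np.linalg.norm(A-B))
print('sL',onz(m,g(88,118),.065),onz(m,g(184,418),.065))
plan([.427,.129,.16],-5.7)
E
```

```text
[ 0.58755329 -0.10035729  0.118     ] [0.61352675 0.14881166 0.118     ] [0.60054002 0.02422719 0.118     ] 0.2505190365200324
bar [0.59905542 0.02510088 0.128     ] 0.10959671526826845
sL [0.42667175 0.12794401 0.065     ] [ 0.43550698 -0.08198791  0.065     ]
d [ 0.1724 -0.3611  0.1585] a [-0.0004  0.0001  0.    ]
```

```bash
python3 -m jog '[{"claw":1,"dx":0.03,"dy":-0.35,"dz":-0.1,"ax":0,"ay":0,"az":0},{"claw":1,"dx":0.03,"dy":-0.35,"dz":-0.1,"ax":0,"ay":0,"az":0},{"claw":1,"dx":0.03,"dy":-0.35,"dz":-0.1,"ax":0,"ay":0,"az":0},{"claw":1,"dx":0.03,"dy":-0.35,"dz":-0.1,"ax":0,"ay":0,"az":0},{"claw":1,"dx":0.03,"dy":-0.35,"dz":-0.1,"ax":0,"ay":0,"az":0},{"claw":1,"dx":0.03,"dy":-0.35,"dz":-0.1,"ax":0,"ay":0,"az":0},{"claw":1,"dx":0.03,"dy":-0.35,"dz":-0.1,"ax":0,"ay":0,"az":0}]'
python3 - <<'E'
from h import *
import pickle
st();a=shot('wrist');pickle.dump(a,open('s10.pkl','wb'))
cv2.imwrite('pics/w10.png',cv2.resize(a[0],(784,588),interpolation=cv2.INTER_CUBIC))
plan([.427,.128,.10],-5.7)
E
```

```text
clock: 42.4
tool_pos: [0.4265, 0.0575, 0.2889]
tcp_rot: [-2.329, -2.108, 0.001]
force: [-0.5, -0.4, 0.1]
finger_gap: 0.0851
grip_force: 0.0
42.4 [0.4265 0.0575 0.2889] yaw -5.7 gap 0.0851 grip 0.0 F [-0.5 -0.4  0.1]
d [ 0.1406 -0.0127  0.3777] a [-0.0008  0.0002 -0.0002]
```

View pics/w10.png

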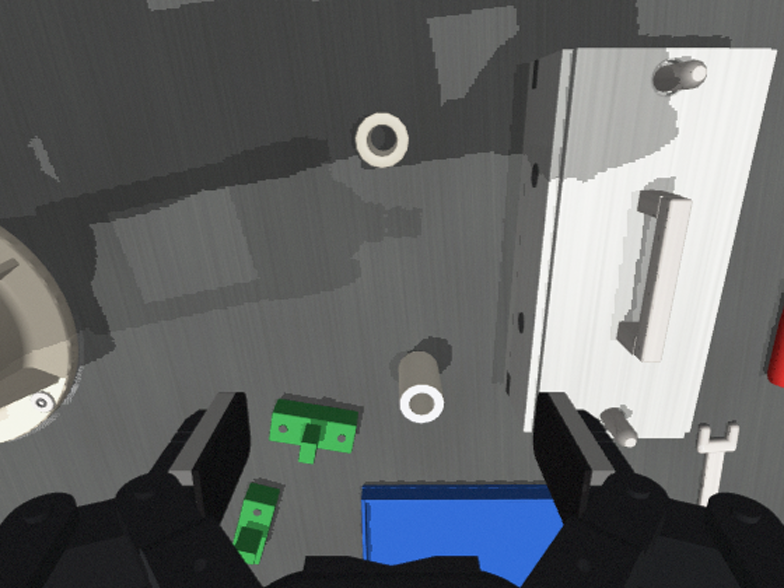

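The sleeve tops are clear at (382,140) and (422,404), and pillar tops at (697,74) and (628,440).

```bash
python3 - <<'E'
from h import *
import pickle
im,m=pickle.load(open('s10.pkl','rb'));m9=pickle.load(open('s9.pkl','rb'))[1];m1=pickle.load(open('s1.pkl','rb'))[0][1];g=lambda x,y:(x/1.4,y/1.4)
for n,p in(('L',(382,140)),('R',(422,404))): print(n,onz(m,g(*p),.065))
print(tri([(m,g(382,140)),(m9,g(88,118))]),tri([(m,g(422,404)),(m1,g(256,300))]))
print('pil',onz(m,g(697,74),.118),onz(m,g(628,441),.118))
E
python3 -m jog '[{"claw":1,"dx":0.142,"dy":-0.014,"dz":0,"ax":0,"ay":0,"az":0},{"claw":1,"dx":0.142,"dy":-0.014,"dz":0.05,"ax":0,"ay":0,"az":0},{"claw":1,"dx":0.142,"dy":-0.014,"dz":0.15,"ax":0,"ay":0,"az":0},{"claw":1,"dx":0.142,"dy":-0.014,"dz":0.25,"ax":0,"ay":0,"az":0},{"claw":1,"dx":0.142,"dy":-0.014,"dz":0.35,"ax":0,"ay":0,"az":0},{"claw":1,"dx":0.142,"dy":-0.014,"dz":0.37,"ax":0,"ay":0,"az":0},{"claw":1,"dx":0.142,"dy":-0.014,"dz":0.37,"ax":0,"ay":0,"az":0},{"claw":1,"dx":0.142,"dy":-0.014,"dz":0.37,"ax":0,"ay":0,"az":0}]'; python3 -c "
from h import *
st();plan([.4265,.1285,.035],-5.7)"
```

```text
L [0.42674325 0.12829405 0.065     ]
R [ 0.4378061  -0.08562009  0.065     ]
(array([0.42671277, 0.12811857, 0.06501151]), np.float64(0.0001784240329498675)) (array([ 0.43778973, -0.08530082,  0.06554767]), np.float64(2.0452143627214333e-05))
pil [0.61203858 0.14836347 0.118     ] [ 0.58584741 -0.09890744  0.118     ]
clock: 43.25
tool_pos: [0.4275, 0.1292, 0.1061]
tcp_rot: [2.329, 2.107, 0.002]
force: [-0.1, 0.7, 0.5]
finger_gap: 0.0854
grip_force: 0.0
43.25 [0.4275 0.1292 0.1061] yaw -5.72 gap 0.0854 grip 0.0 F [-0.1  0.7  0.5]
d [-0.0017 -0.0022  0.1422] a [ 0.0009 -0.0004 -0.0002]
```

```bash
python3 -m jog '[{"claw":1,"dx":-0.002,"dy":-0.001,"dz":0.06,"ax":0,"ay":0,"az":0},{"claw":1,"dx":-0.002,"dy":-0.001,"dz":0.12,"ax":0,"ay":0,"az":0},{"claw":1,"dx":-0.002,"dy":-0.001,"dz":0.142,"ax":0,"ay":0,"az":0},{"claw":1,"dx":-0.002,"dy":-0.001,"dz":0.142,"ax":0,"ay":0,"az":0},{"claw":0,"dx":-0.002,"dy":-0.001,"dz":0.142,"ax":0,"ay":0,"az":0},{"claw":0,"dx":-0.002,"dy":-0.001,"dz":0.142,"ax":0,"ay":0,"az":0},{"claw":0,"dx":-0.002,"dy":-0.001,"dz":0.142,"ax":0,"ay":0,"az":0},{"claw":0,"dx":-0.002,"dy":-0.001,"dz":0.142,"ax":0,"ay":0,"az":0},{"claw":0,"dx":-0.002,"dy":-0.001,"dz":0.142,"ax":0,"ay":0,"az":0},{"claw":0,"dx":-0.002,"dy":-0.001,"dz":0.142,"ax":0,"ay":0,"az":0}]' 40; python3 -c "
from h import *
st()"; python3 -m jog '[{"claw":0,"dx":0,"dy":0,"dz":-0.03,"ax":0,"ay":0,"az":0},{"claw":0,"dx":0,"dy":0,"dz":-0.1,"ax":0,"ay":0,"az":0},{"claw":0,"dx":0,"dy":0,"dz":-0.2,"ax":0,"ay":0,"az":0},{"claw":0,"dx":0,"dy":0,"dz":-0.28,"ax":0,"ay":0,"az":0},{"claw":0,"dx":0,"dy":0,"dz":-0.32,"ax":0,"ay":0,"az":0},{"claw":0,"dx":0,"dy":0,"dz":-0.32,"ax":0,"ay":0,"az":0},{"claw":0,"dx":0,"dy":0,"dz":-0.32,"ax":0,"ay":0,"az":0}]' 40; python3 -c "
from h import *
st();plan([.612,.1488,.19],-5.7)"
```

```text
clock: 44.25
tool_pos: [0.4262, 0.1283, 0.0348]
tcp_rot: [2.329, 2.108, 0.002]
force: [-1.9, 0.0, 11.3]
finger_gap: 0.0366
grip_force: 38.8
44.25 [0.4262 0.1283 0.0348] yaw -5.69 gap 0.0366 grip 38.8 F [-1.9  0.  11.3]
clock: 44.95
tool_pos: [0.4253, 0.1279, 0.1937]
tcp_rot: [2.329, 2.108, 0.001]
force: [-1.0, 0.2, -1.9]
finger_gap: 0.0361
grip_force: 40.5
44.95 [0.4253 0.1279 0.1937] yaw -5.7 gap 0.0361 grip 40.5 F [-1.   0.2 -1.9]
d [0.0786 0.3675 0.0078] a [ 0.0004 -0.0002 -0.    ]
```

```bash
python3 -m jog '[{"claw":0,"dx":0.02,"dy":0.08,"dz":0,"ax":0,"ay":0,"az":0},{"claw":0,"dx":0.04,"dy":0.16,"dz":0,"ax":0,"ay":0,"az":0},{"claw":0,"dx":0.06,"dy":0.24,"dz":0,"ax":0,"ay":0,"az":0},{"claw":0,"dx":0.07,"dy":0.31,"dz":0,"ax":0,"ay":0,"az":0},{"claw":0,"dx":0.078,"dy":0.35,"dz":0,"ax":0,"ay":0,"az":0},{"claw":0,"dx":0.079,"dy":0.366,"dz":0,"ax":0,"ay":0,"az":0},{"claw":0,"dx":0.079,"dy":0.366,"dz":0,"ax":0,"ay":0,"az":0},{"claw":0,"dx":0.079,"dy":0.366,"dz":0,"ax":0,"ay":0,"az":0},{"claw":0,"dx":0.079,"dy":0.366,"dz":0,"ax":0,"ay":0,"az":0}]' 40; python3 -c "
from h import *
st();plan([.612,.1488,.165],-5.7)"
```

```text
clock: 45.85
tool_pos: [0.6101, 0.149, 0.1934]
tcp_rot: [-2.329, -2.108, 0.002]
force: [0.1, 0.8, -1.0]
finger_gap: 0.0364
grip_force: 40.5
45.85 [0.6101 0.149  0.1934] yaw -5.69 gap 0.0364 grip 40.5 F [ 0.1  0.8 -1. ]
d [-0.      0.0039  0.0569] a [-0.0008  0.0002  0.0001]
```

```bash
python3 -m jog '[{"claw":0,"dx":0,"dy":0.002,"dz":0.02,"ax":0,"ay":0,"az":0},{"claw":0,"dx":0,"dy":0.002,"dz":0.04,"ax":0,"ay":0,"az":0},{"claw":0,"dx":0,"dy":0.002,"dz":0.056,"ax":0,"ay":0,"az":0},{"claw":0,"dx":0,"dy":0.002,"dz":0.056,"ax":0,"ay":0,"az":0},{"claw":0,"dx":0,"dy":0.002,"dz":0.056,"ax":0,"ay":0,"az":0},{"claw":0,"dx":0,"dy":0.002,"dz":0.056,"ax":0,"ay":0,"az":0}]' 40; python3 -c "
from h import *
st();plan([.612,.1488,.14],-5.7)"
```

```text
clock: 46.45
tool_pos: [0.6127, 0.1491, 0.166]
tcp_rot: [2.329, 2.108, 0.001]
force: [-0.7, 0.3, -0.8]
finger_gap: 0.0364
grip_force: 40.5
46.45 [0.6127 0.1491 0.166 ] yaw -5.7 gap 0.0364 grip 40.5 F [-0.7  0.3 -0.8]
d [-0.0007 -0.0013  0.052 ] a [ 0.0002 -0.0001  0.    ]
```

Position good (clearance ±2.5 mm). Lower onto the pillar: first to 0.14, then to the plate (TCP about 0.123).

```bash
python3 -m jog '[{"claw":0,"dx":0,"dy":-0.001,"dz":0.015,"ax":0,"ay":0,"az":0},{"claw":0,"dx":0,"dy":-0.001,"dz":0.03,"ax":0,"ay":0,"az":0},{"claw":0,"dx":0,"dy":-0.001,"dz":0.042,"ax":0,"ay":0,"az":0},{"claw":0,"dx":0,"dy":-0.001,"dz":0.05,"ax":0,"ay":0,"az":0},{"claw":0,"dx":0,"dy":-0.001,"dz":0.05,"ax":0,"ay":0,"az":0}]' 40; python3 -c "
from h import *
st()"; python3 -m jog '[{"claw":0,"dx":0,"dy":0,"dz":0.01,"ax":0,"ay":0,"az":0},{"claw":0,"dx":0,"dy":0,"dz":0.02,"ax":0,"ay":0,"az":0},{"claw":0,"dx":0,"dy":0,"dz":0.028,"ax":0,"ay":0,"az":0},{"claw":0,"dx":0,"dy":0,"dz":0.031,"ax":0,"ay":0,"az":0},{"claw":0,"dx":0,"dy":0,"dz":0.031,"ax":0,"ay":0,"az":0}]' 40; python3 -c "
from h import *
st();plan([.612,.1488,.1225],-5.7)"
```

```text
clock: 46.95
tool_pos: [0.6114, 0.149, 0.1398]
tcp_rot: [-2.329, -2.108, 0.002]
force: [-1.2, 0.5, -0.1]
finger_gap: 0.0367
grip_force: 40.5
46.95 [0.6114 0.149  0.1398] yaw -5.7 gap 0.0367 grip 40.5 F [-1.2  0.5 -0.1]
clock: 47.45
tool_pos: [0.6118, 0.149, 0.1249]
tcp_rot: [-2.329, -2.108, 0.001]
force: [0.2, -1.0, -0.6]
finger_gap: 0.0366
grip_force: 40.5
47.45 [0.6118 0.149  0.1249] yaw -5.7 gap 0.0366 grip 40.5 F [ 0.2 -1.  -0.6]
d [-0.0004  0.0005  0.0048] a [-0.0003  0.0001 -0.    ]
```

```bash
python3 -m jog '[{"claw":0,"dx":0,"dy":0,"dz":0.003,"ax":0,"ay":0,"az":0},{"claw":0,"dx":0,"dy":0,"dz":0.005,"ax":0,"ay":0,"az":0},{"claw":0,"dx":0,"dy":0,"dz":0.006,"ax":0,"ay":0,"az":0},{"claw":0,"dx":0,"dy":0,"dz":0.006,"ax":0,"ay":0,"az":0}]' 40; python3 -c "
from h import *
st()"; python3 -m jog '[{"claw":0.8,"dx":0,"dy":0,"dz":0,"ax":0,"ay":0,"az":0},{"claw":0.8,"dx":0,"dy":0,"dz":0,"ax":0,"ay":0,"az":0},{"claw":0.8,"dx":0,"dy":0,"dz":0,"ax":0,"ay":0,"az":0},{"claw":0.8,"dx":0,"dy":0,"dz":0,"ax":0,"ay":0,"az":0},{"claw":0.8,"dx":0,"dy":0,"dz":-0.06,"ax":0,"ay":0,"az":0},{"claw":0.8,"dx":0,"dy":0,"dz":-0.14,"ax":0,"ay":0,"az":0},{"claw":0.8,"dx":0,"dy":0,"dz":-0.2,"ax":0,"ay":0,"az":0},{"claw":1,"dx":0,"dy":0,"dz":-0.22,"ax":0,"ay":0,"az":0},{"claw":1,"dx":0,"dy":0,"dz":-0.22,"ax":0,"ay":0,"az":0}]'
python3 -c "
from h import *
st();plan([.4378,-.0855,.22],-5.7)"
```

```text
clock: 47.85
tool_pos: [0.6122, 0.1491, 0.1229]
tcp_rot: [2.329, 2.108, 0.001]
force: [-1.0, -0.5, 5.7]
finger_gap: 0.0365
grip_force: 41.0
47.85 [0.6122 0.1491 0.1229] yaw -5.7 gap 0.0365 grip 41.0 F [-1.  -0.5  5.7]
clock: 48.75
tool_pos: [0.6127, 0.1493, 0.2337]
tcp_rot: [2.328, 2.107, 0.004]
force: [-0.0, -0.0, -0.1]
finger_gap: 0.0851
grip_force: 0.0
48.75 [0.6127 0.1493 0.2337] yaw -5.7 gap 0.0851 grip 0.0 F [-0.  -0.  -0.1]
d [-0.502  -0.3015  0.026 ] a [ 0.0017 -0.0006 -0.    ]
```

Contact at 0.1229, exactly as expected. Now the second sleeve.

```bash
python3 -m jog '[{"claw":1,"dx":-0.5,"dy":-0.3,"dz":0.02,"ax":0,"ay":0,"az":0},{"claw":1,"dx":-0.5,"dy":-0.3,"dz":0.02,"ax":0,"ay":0,"az":0},{"claw":1,"dx":-0.5,"dy":-0.3,"dz":0.02,"ax":0,"ay":0,"az":0},{"claw":1,"dx":-0.5,"dy":-0.3,"dz":0.02,"ax":0,"ay":0,"az":0},{"claw":1,"dx":-0.5,"dy":-0.3,"dz":0.02,"ax":0,"ay":0,"az":0},{"claw":1,"dx":-0.5,"dy":-0.3,"dz":0.02,"ax":0,"ay":0,"az":0},{"claw":1,"dx":-0.5,"dy":-0.3,"dz":0.02,"ax":0,"ay":0,"az":0},{"claw":1,"dx":-0.5,"dy":-0.3,"dz":0.12,"ax":0,"ay":0,"az":0},{"claw":1,"dx":-0.5,"dy":-0.3,"dz":0.22,"ax":0,"ay":0,"az":0},{"claw":1,"dx":-0.5,"dy":-0.3,"dz":0.25,"ax":0,"ay":0,"az":0}]'; python3 -m jog '[{"claw":1,"dx":0,"dy":0,"dz":0,"ax":0,"ay":0,"az":0},{"claw":1,"dx":0,"dy":0,"dz":0,"ax":0,"ay":0,"az":0}]'
python3 -c "
from h import *
st();plan([.4378,-.0855,.035],-5.7)"
```

```text
clock: 49.75
tool_pos: [0.4343, -0.0837, 0.1023]
tcp_rot: [-2.325, -2.104, 0.007]
force: [0.2, 0.3, 0.3]
finger_gap: 0.0851
grip_force: 0.0
clock: 49.95
tool_pos: [0.4378, -0.0844, 0.1068]
tcp_rot: [-2.328, -2.108, 0.001]
force: [0.2, 0.2, 0.2]
finger_gap: 0.0853
grip_force: 0.0
49.95 [ 0.4378 -0.0844  0.1068] yaw -5.68 gap 0.0853 grip 0.0 F [0.2 0.2 0.2]
d [-0.0023  0.0005  0.1436] a [-0.001  -0.0002  0.0002]
```

```bash
python3 -m jog '[{"claw":1,"dx":-0.002,"dy":0,"dz":0.06,"ax":0,"ay":0,"az":0},{"claw":1,"dx":-0.002,"dy":0,"dz":0.12,"ax":0,"ay":0,"az":0},{"claw":1,"dx":-0.002,"dy":0,"dz":0.143,"ax":0,"ay":0,"az":0},{"claw":1,"dx":-0.002,"dy":0,"dz":0.143,"ax":0,"ay":0,"az":0},{"claw":0,"dx":-0.002,"dy":0,"dz":0.143,"ax":0,"ay":0,"az":0},{"claw":0,"dx":-0.002,"dy":0,"dz":0.143,"ax":0,"ay":0,"az":0},{"claw":0,"dx":-0.002,"dy":0,"dz":0.143,"ax":0,"ay":0,"az":0},{"claw":0,"dx":-0.002,"dy":0,"dz":0.143,"ax":0,"ay":0,"az":0},{"claw":0,"dx":-0.002,"dy":0,"dz":0.143,"ax":0,"ay":0,"az":0},{"claw":0,"dx":-0.002,"dy":0,"dz":0.143,"ax":0,"ay":0,"az":0}]' 40; python3 -c "
from h import *
st()"; python3 -m jog '[{"claw":0,"dx":0,"dy":0,"dz":-0.03,"ax":0,"ay":0,"az":0},{"claw":0,"dx":0,"dy":0,"dz":-0.1,"ax":0,"ay":0,"az":0},{"claw":0,"dx":0,"dy":0,"dz":-0.2,"ax":0,"ay":0,"az":0},{"claw":0,"dx":0,"dy":0,"dz":-0.28,"ax":0,"ay":0,"az":0},{"claw":0,"dx":0,"dy":0,"dz":-0.32,"ax":0,"ay":0,"az":0},{"claw":0,"dx":0,"dy":0,"dz":-0.32,"ax":0,"ay":0,"az":0},{"claw":0,"dx":0,"dy":0,"dz":-0.32,"ax":0,"ay":0,"az":0}]' 40; python3 -c "
from h import *
st();plan([.5872,-.0995,.19],-5.7)"
```

```text
clock: 50.95
tool_pos: [0.4385, -0.0859, 0.0368]
tcp_rot: [2.328, 2.107, 0.002]
force: [-1.9, 0.5, 11.2]
finger_gap: 0.0363
grip_force: 38.9
50.95 [ 0.4385 -0.0859  0.0368] yaw -5.7 gap 0.0363 grip 38.9 F [-1.9  0.5 11.2]
clock: 51.65
tool_pos: [0.4376, -0.0858, 0.1958]
tcp_rot: [2.329, 2.108, 0.001]
force: [0.2, -0.2, -0.6]
finger_gap: 0.0364
grip_force: 40.5
51.65 [ 0.4376 -0.0858  0.1958] yaw -5.7 gap 0.0364 grip 40.5 F [ 0.2 -0.2 -0.6]
d [0.0024 0.3005 0.0118] a [ 0.0005  0.     -0.    ]
```

```bash
python3 -m jog '[{"claw":0,"dx":0,"dy":0.08,"dz":0,"ax":0,"ay":0,"az":0},{"claw":0,"dx":0,"dy":0.16,"dz":0,"ax":0,"ay":0,"az":0},{"claw":0,"dx":0.002,"dy":0.23,"dz":0,"ax":0,"ay":0,"az":0},{"claw":0,"dx":0.002,"dy":0.28,"dz":0,"ax":0,"ay":0,"az":0},{"claw":0,"dx":0.002,"dy":0.3,"dz":0,"ax":0,"ay":0,"az":0},{"claw":0,"dx":0.002,"dy":0.3,"dz":0.02,"ax":0,"ay":0,"az":0},{"claw":0,"dx":0.002,"dy":0.3,"dz":0.04,"ax":0,"ay":0,"az":0},{"claw":0,"dx":0.002,"dy":0.3,"dz":0.056,"ax":0,"ay":0,"az":0},{"claw":0,"dx":0.002,"dy":0.3,"dz":0.056,"ax":0,"ay":0,"az":0},{"claw":0,"dx":0.002,"dy":0.3,"dz":0.056,"ax":0,"ay":0,"az":0}]' 40; python3 -m jog '[{"claw":0,"dx":0,"dy":0,"dz":0,"ax":0,"ay":0,"az":0},{"claw":0,"dx":0,"dy":0,"dz":0,"ax":0,"ay":0,"az":0}]'; python3 -c "
from h import *
st();plan([.5872,-.0995,.125],-5.7)"
```

```text
clock: 52.65
tool_pos: [0.5864, -0.0996, 0.1676]
tcp_rot: [-2.329, -2.108, 0.001]
force: [-0.2, -0.5, -1.2]
finger_gap: 0.0361
grip_force: 40.6
clock: 52.85
tool_pos: [0.5874, -0.0998, 0.1684]
tcp_rot: [2.329, 2.108, 0.001]
force: [-1.0, 0.2, -0.4]
finger_gap: 0.0359
grip_force: 40.6
52.85 [ 0.5874 -0.0998  0.1684] yaw -5.7 gap 0.0359 grip 40.6 F [-1.   0.2 -0.4]
d [ 0.0005 -0.0004  0.0867] a [ 0.0007  0.0001 -0.    ]
```

```bash
python3 -m jog '[{"claw":0,"dx":0,"dy":0,"dz":0.015,"ax":0,"ay":0,"az":0},{"claw":0,"dx":0,"dy":0,"dz":0.03,"ax":0,"ay":0,"az":0},{"claw":0,"dx":0,"dy":0,"dz":0.042,"ax":0,"ay":0,"az":0},{"claw":0,"dx":0,"dy":0,"dz":0.05,"ax":0,"ay":0,"az":0},{"claw":0,"dx":0,"dy":0,"dz":0.05,"ax":0,"ay":0,"az":0}]' 40; python3 -c "
from h import *
st()"; python3 -m jog '[{"claw":0,"dx":0,"dy":0,"dz":0.01,"ax":0,"ay":0,"az":0},{"claw":0,"dx":0,"dy":0,"dz":0.02,"ax":0,"ay":0,"az":0},{"claw":0,"dx":0,"dy":0,"dz":0.028,"ax":0,"ay":0,"az":0},{"claw":0,"dx":0,"dy":0,"dz":0.033,"ax":0,"ay":0,"az":0},{"claw":0,"dx":0,"dy":0,"dz":0.033,"ax":0,"ay":0,"az":0}]' 40; python3 -c "
from h import *
st();plan([.5872,-.0995,.1245],-5.7)"
```

```text
clock: 53.35
tool_pos: [0.5866, -0.0996, 0.1418]
tcp_rot: [-2.328, -2.107, 0.002]
force: [0.4, -0.5, -1.1]
finger_gap: 0.0366
grip_force: 40.6
53.35 [ 0.5866 -0.0996  0.1418] yaw -5.7 gap 0.0366 grip 40.6 F [ 0.4 -0.5 -1.1]
clock: 53.85
tool_pos: [0.5869, -0.0996, 0.1258]
tcp_rot: [-2.329, -2.108, 0.001]
force: [0.5, 0.3, -0.1]
finger_gap: 0.0361
grip_force: 40.6
53.85 [ 0.5869 -0.0996  0.1258] yaw -5.7 gap 0.0361 grip 40.6 F [ 0.5  0.3 -0.1]
d [0.0003 0.0007 0.0026] a [-0.0005 -0.     -0.    ]
```

```bash
python3 -m jog '[{"claw":0,"dx":0,"dy":0,"dz":0.002,"ax":0,"ay":0,"az":0},{"claw":0,"dx":0,"dy":0,"dz":0.004,"ax":0,"ay":0,"az":0},{"claw":0,"dx":0,"dy":0,"dz":0.004,"ax":0,"ay":0,"az":0}]' 40; python3 -c "
from h import *
st()"; python3 -m jog '[{"claw":0.8,"dx":0,"dy":0,"dz":0,"ax":0,"ay":0,"az":0},{"claw":0.8,"dx":0,"dy":0,"dz":0,"ax":0,"ay":0,"az":0},{"claw":0.8,"dx":0,"dy":0,"dz":0,"ax":0,"ay":0,"az":0},{"claw":0.8,"dx":0,"dy":0,"dz":0,"ax":0,"ay":0,"az":0},{"claw":0.8,"dx":0,"dy":0,"dz":-0.06,"ax":0,"ay":0,"az":0},{"claw":0.8,"dx":0,"dy":0,"dz":-0.14,"ax":0,"ay":0,"az":0},{"claw":0.8,"dx":0,"dy":0,"dz":-0.24,"ax":0,"ay":0,"az":0},{"claw":1,"dx":0,"dy":-0.1,"dz":-0.28,"ax":0,"ay":0,"az":0},{"claw":1,"dx":0.06,"dy":-0.2,"dz":-0.3,"ax":0,"ay":0,"az":0},{"claw":1,"dx":0.06,"dy":-0.2,"dz":-0.3,"ax":0,"ay":0,"az":0}]'
python3 -m jog '[{"claw":1,"dx":0.1,"dy":-0.1,"dz":0,"ax":0,"ay":0,"az":0},{"claw":1,"dx":0.12,"dy":-0.1,"dz":0,"ax":0,"ay":0,"az":0},{"claw":1,"dx":0.12,"dy":-0.1,"dz":0,"ax":0,"ay":0,"az":0},{"claw":1,"dx":0.12,"dy":-0.1,"dz":0,"ax":0,"ay":0,"az":0}]'
python3 - <<'E'
from h import *
import pickle
st();a=shot('wrist');s=shot('scene');pickle.dump((a,s),open('s11.pkl','wb'))
o=np.zeros((600,800,3),np.uint8);o[:420,:560]=a[0];o[420:,:280]=cv2.resize(s[0][200:330,200:400],(280,180),interpolation=cv2.INTER_CUBIC)
cv2.imwrite('pics/w11.png',o)
E
```

```text
clock: 54.15
tool_pos: [0.5873, -0.0997, 0.1249]
tcp_rot: [2.329, 2.108, 0.001]
force: [-1.8, 2.5, 3.9]
finger_gap: 0.0361
grip_force: 40.9
54.15 [ 0.5873 -0.0997  0.1249] yaw -5.7 gap 0.0361 grip 40.9 F [-1.8  2.5  3.9]
clock: 55.15
tool_pos: [0.4874, -0.0586, 0.2754]
tcp_rot: [-2.329, -2.108, -0.001]
force: [-0.1, 0.6, -0.2]
finger_gap: 0.0855
grip_force: 0.0
clock: 55.55
tool_pos: [0.4472, 0.005, 0.2744]
tcp_rot: [2.327, 2.11, 0.001]
force: [-0.1, -0.2, -0.2]
finger_gap: 0.0854
grip_force: 0.0
55.55 [0.4472 0.005  0.2744] yaw -5.6 gap 0.0854 grip 0.0 F [-0.1 -0.2 -0.2]
```

View pics/w11.png

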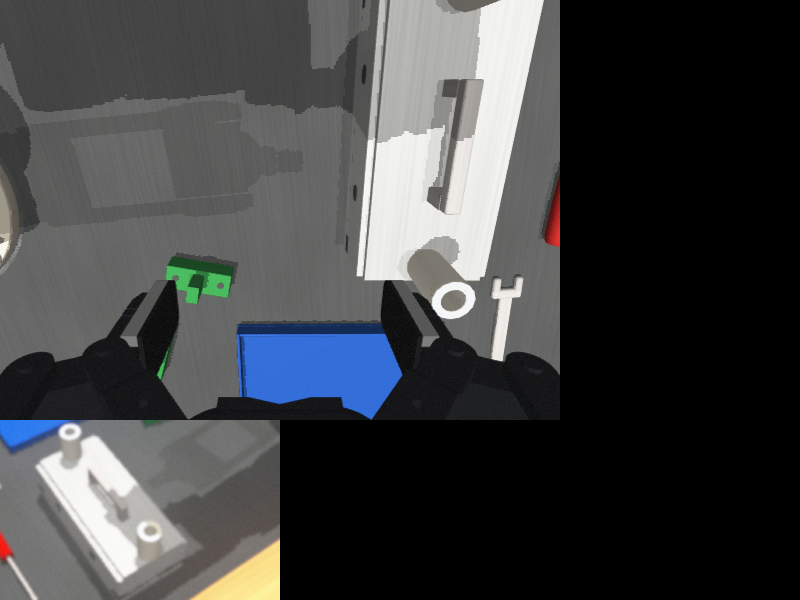

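Both sleeves stand upright on the plate: the right one's top ring is at (453,300), and the scene inset shows both at (70,432) and (149,532). One quick numeric check, then I hand in.

```bash
python3 - <<'E'
from h import *
import pickle
(im,m),(si,s)=pickle.load(open('s11.pkl','rb'))
f=lambda x,y:(200+x*200/280,200+(y-420)*130/180)
print(onz(m,(453.5,300),.153),tri([(m,(453.5,300)),(s,f(70,432))]),onz(s,f(149,532),.153))
from bench import sign_off
print(sign_off())
E
```

```text
[ 0.58669963 -0.09862293  0.153     ] (array([ 0.58687173, -0.09882192,  0.15260863]), np.float64(6.404954326279388e-05)) [0.6147835  0.14959159 0.153     ]
the job is handed in; nothing more can be done
None
```

I handed the job in at about 56 s: all three inserts present are in the pocket, the cover is back over its pillars, and a sleeve stands on each pillar; the hand-in returned no verdict.

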